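# Make up two watch jobs in their cut-out trays

### The job

Make up the two watch jobs from the parts laid out on the cork board in front of the two wooden trays, each part lying flat, right way up and fully down in the cut-out made for it: the large case ring and the large tin in the tray with two cut-outs; the small case ring, the small tin and the strap buckle in the tray with three. Leave the eye loupe, the pin vice and the ink bottle where they are.

Things in the scene. Friction and masses are not known exactly. Their poses are not given: they have to be found in the camera images.
- large_ring: loose on the cork board (10 mm thick): large watch case ring, silvery metal: a ring of 52 mm outer diameter, 10 mm high, with a 6 mm high lug at each end of its x axis (70 mm over the lugs). Lies flat. Origin: centre of the underside. Grasp across y (52 mm).
- small_ring: loose on the cork board (10 mm thick): small watch case ring, silvery metal: a ring of 38 mm outer diameter, 10 mm high, with a 6 mm high lug at each end of its x axis (56 mm over the lugs). Lies flat. Origin: centre of the underside. Grasp across y (38 mm).
- large_tin: loose on the cork board (10 mm thick): large round screw-lid parts tin, white with a pale lid, 53 mm diameter, 22 mm high, standing on its base. Origin: centre of the underside.
- small_tin: loose on the cork board (10 mm thick): small round screw-lid parts tin with a yellowish lid, 48 mm diameter, 18 mm high, standing on its base. Origin: centre of the underside.
- buckle: loose on the cork board (10 mm thick): black strap buckle, 18 mm along its x, 50 mm along its y, 16 mm high, lying flat. Origin: centre of the underside. Grasp across x (18 mm).
- tray_two: Two cut-outs; fixed beech tray, 120 (x) x 165 (y) x 12 mm high, felt-lined cut-outs 5 mm deep (floors 7 mm above the bench, about 6 mm room round the part). Origin: centre of underside. For the large ring: rectangle 82 (x) by 64 (y) mm, centre x 0, y +41 mm, lugs along tray x, either way round. For the large tin: round, 65 mm, centre x 0, y -41 mm.
- tray_three: Three cut-outs; fixed beech tray, 120 (x) x 165 (y) x 12 mm high, felt-lined cut-outs 5 mm deep (floors 7 mm above the bench, about 6 mm room round the part). Origin: centre of underside. Small ring: 50 (x) by 68 (y) mm, centre x -26, y +39, lugs along tray y. Buckle: 30 (x) by 62 (y) mm, centre x +36, y +39, long side along tray y. Small tin: round, 60 mm, centre x 0, y -43.
- eye_loupe: eye loupe, black cone 38 mm wide, 31 mm high, standing behind the trays. Origin: centre of the underside. It stays where it is.
- pin_vice: brass pin vice, 10 x 75 mm, 9 mm high, lying behind the right-hand tray. Origin: centre of the underside. It stays where it is.
- ink_bottle: small blue bottle with a white cap, 24 mm diameter, 40 mm high, standing to the right of the trays. Origin: centre of the underside. It stays where it is.

How it is judged (in metres and radians):
At the end, for the whole second after the job is handed in: Each of the five parts is in its own cut-out: within 9 mm of the cut-out's centre along both tray axes, its underside 4 to 9.5 mm above the tray's underside (floor at 7 mm), upright within 0.1 rad, released and at rest (x of large_ring in the frame of tray_two between -0.009 and 0.009 m and y of large_ring in the frame of tray_two between 0.032 and 0.05 m and z of large_ring in the frame of tray_two between 0.004 and 0.0095 m and angle between each of large_ring, large_tin, small_ring, buckle, small_tin's own z axis and vertical below 0.1 rad and linear speed of each of large_ring, large_tin, small_ring, buckle, small_tin below 0.02 m/s and x of large_tin in the frame of tray_two between -0.009 and 0.009 m and y of large_tin in the frame of tray_two between -0.05 and -0.032 m and z of large_tin in the frame of tray_two between 0.004 and 0.0095 m and x of small_ring in the frame of tray_three between -0.035 and -0.017 m and y of small_ring in the frame of tray_three between 0.03 and 0.048 m and z of small_ring in the frame of tray_three between 0.004 and 0.0095 m and x of buckle in the frame of tray_three between 0.027 and 0.045 m and y of buckle in the frame of tray_three between 0.03 and 0.048 m and z of buckle in the frame of tray_three between 0.004 and 0.0095 m and x of small_tin in the frame of tray_three between -0.009 and 0.009 m and y of small_tin in the frame of tray_three between -0.052 and -0.034 m and z of small_tin in the frame of tray_three between 0.004 and 0.0095 m); the robot touches nothing.
It fails at once if the eye loupe is moved by more than 20 mm (distance of eye_loupe from where it was at the start of the episode above 0.02 m).
It fails at once if the pin vice is moved by more than 20 mm (distance of pin_vice from where it was at the start of the episode above 0.02 m).
It fails at once if the ink bottle is moved by more than 20 mm (distance of ink_bottle from where it was at the start of the episode above 0.02 m).
It also fails if it takes over 109 s, if anything falls off the work surface, if the arm or the gripper's body presses on something with over 40 N, if the wrist force passes 120 N, or if a joint passes its speed limit or range.

### The arm

A 7-joint arm with a two-finger parallel gripper is mounted at the origin on a cart in front of the work surface, level with it; the furniture and walls round the work are solid. World frame = base frame: x ahead of the robot, y to its left, z up, the work surface at z = 0. Lengths are in mm, angles in rad, forces in N, time in s.
With the tool pointing down it reaches from about 425 to 800 mm from the base axis. Payload 8.3 kg.
Tool frame: the origin (TCP) lies midway between the tips of the shut fingers; the grasp point (between the pads) lies 19 mm behind it (robot.hold_point_z is the distance from the TCP to the grasp point, in mm); z points along the fingers, y is the direction in which the jaws open and shut (so a half turn about z gives the same grasp; the last joint's range is limited). The gripper opens to 85 mm and grips with 20 to 120 N. Pads are 22 mm wide; open, the fingers measure 114 mm over their backs; the gripper's body (76 mm by 85 mm) begins 54 mm behind the grasp point. The pads swing forward as they close: fully open they stand 13 mm farther back than shut.
Start: joints at [-1.295, 0.383, 0.016, 1.37, -0.006, 1.388, -0.046], TCP at [207.67, 589.471, 231.279] pointing down, gripper open.
Joint ranges: [-2.95, 2.95], [-0.25, 2.06], [-1.52, 1.56], [0.18, 2.33], [-1.44, 4.58], [0.02, 2.06], [-3.01, 3.01]. Speed limits (rad/s): [2.39, 2.39, 3.01, 3.01, 3.14, 3.14, 3.14].

### API

Orientations are given as a unit quaternion [w, x, y, z].
In Python, from rig import telemetry, eyes, workorder, robot gives the robot as it stands.
- The arm moves only by the tool carry_out, never from a script. Its argument "increments" is one flat list of numbers, 7 for each row, row after row: the shift along the tool's x, y, z in mm, then the turn, a rotation vector about the tool's x, y, z in degrees, then the finger opening in mm, from 0 to 85.4. In form: [dx, dy, dz, rx, ry, rz, fingers, dx, dy, dz, rx, ry, rz, fingers, ...]. A call has 1 to 8 rows; each row is the pose to reach, as a shift and turn from the pose commanded when the call began, along the tool's axes at that moment; what a row does not reach only later rows make up. A row lasts 1/12 s, in which the tool goes at most 41.7 mm and 7.16 degrees, less where a joint would pass 70% of its speed; a pose out of reach is approached as far as the arm can. A call with a gripper value outside its range is refused whole. The fingers move at their own pace and stop on an object; "squeeze" is the grip in N (left out, the last holds). Time passes only in rows, so rows that repeat a pose let the fingers close. It gives the time, the measured TCP pose, the force and the opening at its end, in the units of the state.
- telemetry.observe(): the state, without advancing time (a new reading comes with each control period).
- eyes.grab_frame(name): name is "scene" or "top" or "wrist"; returns a dict with "img" (480x640x3 uint8, red, green, blue), "fx", "fy", "cx", "cy" (pixels), "extrinsics" (4x4, takes a point from world to camera coordinates). Camera axes: x right, y down, z forward; pixel columns grow to the right and rows downward; lengths in mm; the calibration is good to about 2 mm. A picture is of the moment at which its call begins. There is no depth.
- workorder.job_done(): hands the job in, once; it reports no verdict.
The state is a dict: "time": time; "joint_positions": joint angles; "qvel": joint speeds; "joint_torque": joint torques, N m; "ee_pos": TCP position; "tool_rot": TCP orientation; "force": force on the tool from outside, world axes, zero at the start; "torque": the same for the moment, N m; "width": finger opening in mm.
Only numpy, scipy, OpenCV 4.12 (cv2) and the standard library are available. Lean on these libraries where they do the work, as an engineer would, in place of code of your own. Each camera call takes 0.05 s, during which the arm holds its last target.

## Working session

There is one attempt and no reset: what is moved stays moved. The work goes in short steps, Python scripts to look and compute and a tool call to move; the robot and the scene stay as the last step left them, time stands still between calls to the robot, and variables do not carry over. Pictures are saved under pics/ and viewed, and the job is handed in when it is done.

Besides the shell and the picture viewer there is one more tool, called after "Request:" by a JSON object that holds its "api" and its "payload", one argument or row to a line. carry_out: Moves the arm, as the interface text tells. Its arguments: {"type":"object","properties":{"increments":{"type":"array","items":{"type":"number"}},"squeeze":{"type":"number"}},"required":["increments"]}

```bash
mkdir -p pics; ls; python3 - <<'E'
from rig import telemetry, eyes, workorder, robot
import cv2,json
s=telemetry.observe();print(s)
print([a for a in dir(robot) if a[0]!='_'])
for n in ("scene","top","wrist"):
    f=eyes.grab_frame(n);cv2.imwrite(f"pics/{n}0.png",f["img"][:,:,::-1]);print(n,f["fx"],f["fy"],f["cx"],f["cy"],f["extrinsics"])
E
```

```text
pics
{'time': 0.0, 'joint_positions': array([-1.29487685,  0.38423427,  0.01639278,  1.37116892, -0.00630176,
        1.38817696, -0.0464839 ]), 'qvel': array([ 0.0012855 ,  0.00126305, -0.0007155 , -0.00038573, -0.00011295,
       -0.00013145,  0.00047151]), 'joint_torque': array([-1.20184959e-05, -6.27586126e+01,  8.43770374e-01, -3.71825159e+01,
        1.63374381e-02,  1.44020506e-02, -2.84677105e-05]), 'ee_pos': array([207.54337674, 589.00370714, 230.27474233]), 'tool_rot': array([-1.43627937e-04,  1.68569935e-01,  9.85689220e-01, -9.58256196e-04]), 'force': array([-0.78792879, -0.23907793,  0.20629905]), 'torque': array([-0.00199353,  0.05292465, -0.02569735]), 'width': 85.00686695418433}
['Unreachable', 'hold_point_z']
scene 537.8951636143629 537.8951636143629 309.91984206555486 241.07272859447883 [[ 6.66288978e-01 -7.45682005e-01  4.16483034e-03 -3.51742952e+02]
 [-4.62649503e-01 -4.17758398e-01 -7.81942043e-01  3.10224343e+02]
 [ 5.84820003e-01  5.19072508e-01 -6.23337225e-01  5.36137854e+02]
 [ 0.00000000e+00  0.00000000e+00  0.00000000e+00  1.00000000e+00]]
top 474.65014997686507 474.65014997686507 315.02135933566205 239.65982232451475 [[-2.64882844e-02 -9.99621245e-01 -7.46570892e-03  5.99225070e+01]
 [-9.97593952e-01  2.69117373e-02 -6.38910482e-02  5.60297587e+02]
 [ 6.40677644e-02  5.75538181e-03 -9.97928954e-01  9.71674637e+02]
 [ 0.00000000e+00  0.00000000e+00  0.00000000e+00  1.00000000e+00]]
wrist 354.82481895161044 354.82481895161044 322.73926972393144 241.19384951712703 [[ 3.32421313e-01  9.43129104e-01 -1.88797777e-03 -6.23348247e+02]
 [ 8.99901047e-01 -3.16584488e-01  2.99920602e-01 -3.99257288e+01]
 [ 2.82266144e-01 -1.01398993e-01 -9.53962299e-01  3.79488672e+02]
 [ 0.00000000e+00  0.00000000e+00  0.00000000e+00  1.00000000e+00]]
```

View pics/top0.png

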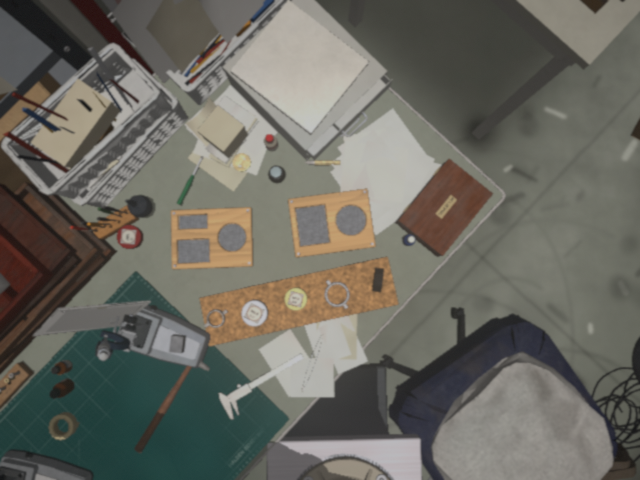

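View pics/scene0.png

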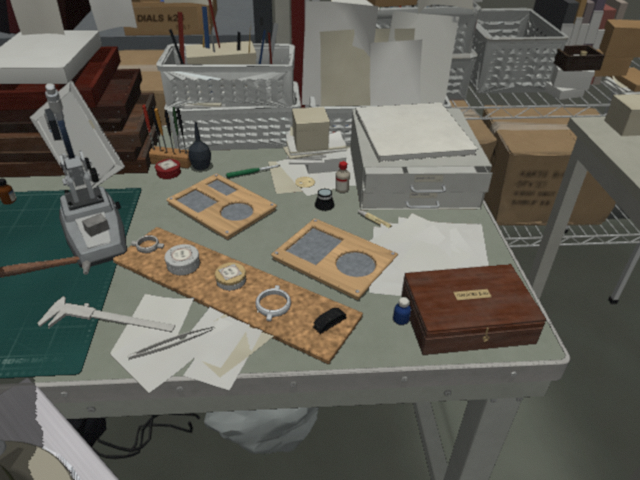

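View pics/wrist0.png

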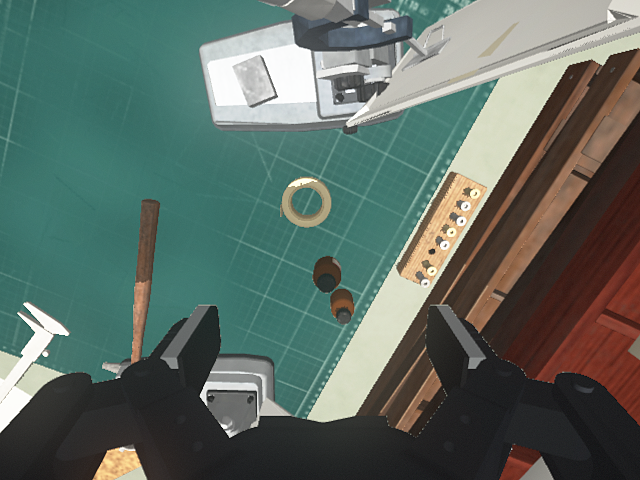

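```bash
cat > h.py <<'E'
import numpy as np,cv2
from rig import telemetry, eyes, workorder, robot
def grab(n,name=None):
    f=eyes.grab_frame(n)
    if name: cv2.imwrite(f"pics/{name}.png",f["img"][:,:,::-1])
    return f
def ray(f,uv,z):
    E=np.array(f["extrinsics"]);R=E[:3,:3];t=E[:3,3]
    d=R.T@np.array([(uv[0]-f["cx"])/f["fx"],(uv[1]-f["cy"])/f["fy"],1]);c=-R.T@t
    return c+d*(z-c[2])/d[2]
def proj(f,p):
    E=np.array(f["extrinsics"]);q=E[:3,:3]@np.array(p,float)+E[:3,3]
    return np.array([f["fx"]*q[0]/q[2]+f["cx"],f["fy"]*q[1]/q[2]+f["cy"]])
def R_of(q):
    w,x,y,z=q
    from scipy.spatial.transform import Rotation as Ro
    return Ro.from_quat([x,y,z,w]).as_matrix()
E
python3 - <<'E'
from h import *
f=grab("top")
im=f["img"][:,:,::-1]
c=im[180:360,150:440];cv2.imwrite("pics/topz.png",cv2.resize(c,None,fx=2.75,fy=2.75,interpolation=cv2.INTER_CUBIC))
g=grab("scene")
c=g["img"][:,:,::-1][140:370,90:420];cv2.imwrite("pics/scz.png",cv2.resize(c,None,fx=2.4,fy=2.4,interpolation=cv2.INTER_CUBIC))
# rough positions
for n,uv,z in [("sring",(217,317),15),("ltin",(255,313),32),("stin",(296,299),28),("lring",(337,294),15),("buck",(378,280),26),("t3",(212,238),12),("t2",(332,222),12),("microL",(125,318),100),("micR",(205,350),40),("ink",(408,239),40),("loupe",(277,173),31)]:
    p=ray(f,uv,z);print(n,p.round(0),np.hypot(p[0],p[1]).round(0))
E
```

```text
sring [407. 252.  15.] 479.0
ltin [414. 171.  32.] 448.0
stin [440.  87.  28.] 449.0
lring [448.   2.  15.] 448.0
buck [475. -82.  26.] 482.0
t3 [571. 261.  12.] 628.0
t2 [598.   8.  12.] 598.0
microL [417. 409. 100.] 584.0
micR [344. 272.  40.] 438.0
ink [ 557. -145.   40.] 575.0
loupe [702. 120.  31.] 712.0
```

View pics/topz.png

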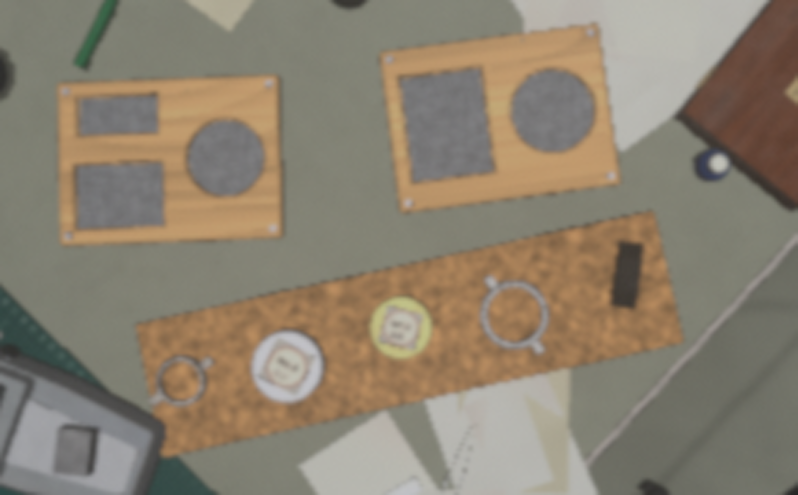

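View pics/scz.png

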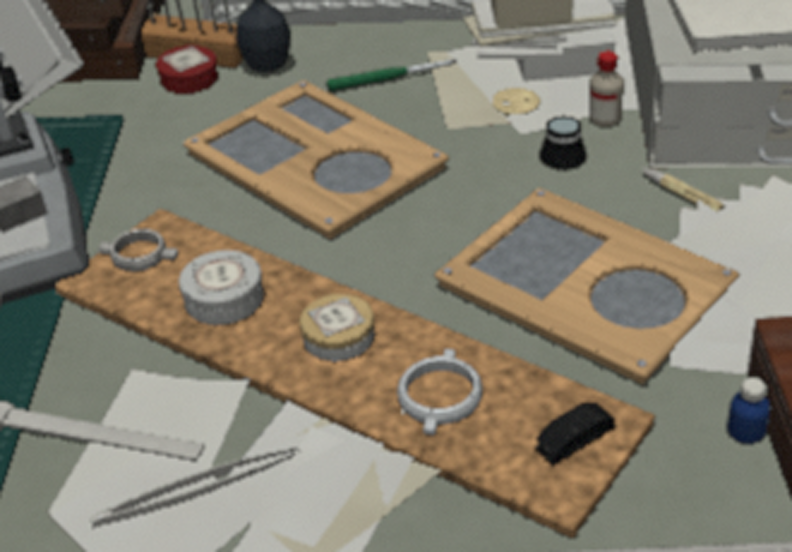

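```bash
python3 - <<'E'
from h import *
f=grab("top");g=grab("scene");w=grab("wrist")
s=telemetry.observe();R=R_of(s["tool_rot"]);print(R.round(3))
E=np.array(w["extrinsics"]);c=-E[:3,:3].T@E[:3,3];print("cam",c,"in tool",R.T@(c-s["ee_pos"]),"axis",(R.T@E[:3,:3].T).round(3))
def tri(a,b):
    P=[np.array([[k["fx"],0,k["cx"]],[0,k["fy"],k["cy"]],[0,0,1]])@np.array(k["extrinsics"])[:3] for k in(f,g)]
    X=cv2.triangulatePoints(P[0],P[1],np.array(a,float).reshape(2,1),np.array(b,float).reshape(2,1));X=(X[:3]/X[3]).ravel()
    return X.round(0),(proj(f,X)-a).round(1)
print(tri((150,303),(123,172)),tri((35,333),(30,93)))
for z in(0,100,200,300):print(z,ray(g,(52,88),z).round(0),ray(f,(35,333),z).round(0),ray(f,(105,352),z).round(0))
a=f["img"][290:400,20:220,::-1];b=g["img"][70:300,0:140,::-1]
cv2.imwrite("pics/mt.png",cv2.resize(a,None,fx=4,fy=4));cv2.imwrite("pics/ms.png",cv2.resize(b,None,fx=2.5,fy=2.5))
E
```

```text
[[-0.943  0.332 -0.   ]
 [ 0.332  0.943 -0.   ]
 [ 0.    -0.    -1.   ]]
cam [136.07813881 613.87951339 373.49544256] in tool [  75.62085962   -0.75519756 -142.37546941] axis [[-0.    -0.954 -0.3  ]
 [ 1.    -0.    -0.   ]
 [ 0.    -0.3    0.954]]
(array([446., 363.,  92.]), array([ 0.8, -1.2])) (array([401., 521., 203.]), array([-1.4,  2.6]))
0 [ 634. 1018.    0.] [382. 640.   0.] [339. 492.   0.]
100 [536. 771. 100.] [393. 580. 100.] [354. 447. 100.]
200 [437. 524. 200.] [405. 520. 200.] [370. 402. 200.]
300 [339. 277. 300.] [417. 461. 300.] [386. 357. 300.]
```

View pics/mt.png

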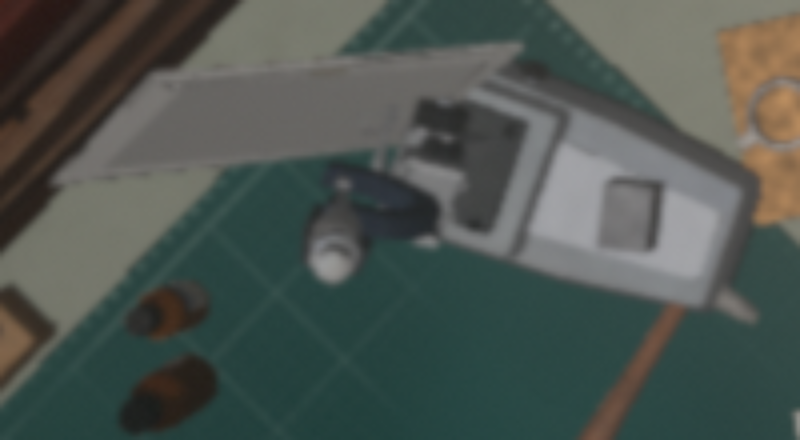

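View pics/ms.png

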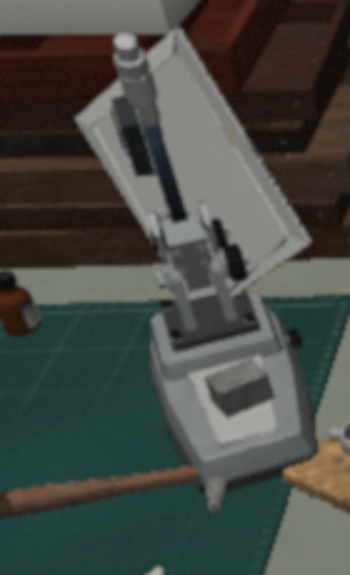

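```bash
cat >> h.py <<'E'
def inc(pos,az,s=None):
    """increments (tool axes) to world TCP pos with tool x at azimuth az deg, tool down"""
    s=s or telemetry.observe();R=R_of(s["tool_rot"]);d=R.T@(np.array(pos,float)-s["ee_pos"])
    a=np.radians(az);T=np.array([[np.cos(a),np.sin(a),0],[np.sin(a),-np.cos(a),0],[0,0,-1]]).T.T
    T=np.column_stack([[np.cos(a),np.sin(a),0],[np.sin(a),-np.cos(a),0],[0,0,-1]])
    from scipy.spatial.transform import Rotation as Ro
    rv=Ro.from_matrix(R.T@T).as_rotvec(degrees=True)
    print("inc",d.round(1),"rot",rv.round(1),"| now",s["ee_pos"].round(1),"az",np.degrees(np.arctan2(R[1,0],R[0,0])).round(1),"w",round(s["width"],1),"t",round(float(s["time"]),2),"F",np.array(s["force"]).round(1))
E
python3 -c "
from h import *
inc((207.5,589,340),107);inc((430,130,340),90)"
```

```text
inc [  -0.    -0.5 -108.9] rot [-0.   0.  53.6] | now [207.6 589.4 231.1] az 160.6 w 85.7 t 0.4 F [0.6 0.1 0. ]
inc [-362.4 -359.5 -108.8] rot [-0.   0.  70.6] | now [207.6 589.4 231.1] az 160.6 w 85.7 t 0.4 F [0.6 0.1 0. ]
```

Request:
{"api": "carry_out", "payload": {
  "increments": [0,0,-40,0,0,0,85,0,0,-80,0,0,0,85,0,0,-110,0,0,0,85,-30,-30,-110,0,0,7,85,-60,-60,-110,0,0,14,85,-90,-90,-110,0,0,21,85,-120,-120,-110,0,0,28,85,-150,-150,-110,0,0,35,85]
}}

```text
time: 1.07
ee_pos: [298.2, 399.6, 341.4]
tool_rot: [-0.0, 0.46, 0.888, 0.0]
force: [1.3, 0.7, 1.5]
width: 84.9
```

```bash
python3 -c "
from h import *
inc((430,130,340),90)
inc((420,90,240),90)"
```

```text
inc [-296.3  -48.     1.2] rot [ 0.  -0.  35.2] | now [298.2 399.6 341.4] az 125.2 w 84.9 t 1.07 F [1.3 0.7 1.5]
inc [-323.2  -79.3  101.2] rot [ 0.  -0.  35.2] | now [298.2 399.6 341.4] az 125.2 w 84.9 t 1.07 F [1.3 0.7 1.5]
```

Request:
{"api": "carry_out", "payload": {
  "increments": [-40,-8,0,0,0,6,85,-80,-18,0,0,0,12,85,-120,-28,0,0,0,18,85,-160,-40,0,0,0,24,85,-200,-50,10,0,0,30,85,-240,-60,40,0,0,35,85,-280,-70,70,0,0,35,85,-323,-79,101,0,0,35,85]
}}

```text
time: 1.73
ee_pos: [411.6, 114.8, 258.1]
tool_rot: [-0.0, 0.704, 0.71, 0.001]
force: [2.3, -0.6, 0.8]
width: 85.1
```

Request:
{"api": "carry_out", "payload": {
  "increments": [0,0,0,0,0,0,85,0,0,0,0,0,0,85,0,0,0,0,0,0,85]
}}

```text
time: 1.98
ee_pos: [411.2, 117.2, 259.0]
tool_rot: [-0.0, 0.703, 0.711, 0.0]
force: [-0.8, 0.3, 0.1]
width: 84.8
```

```bash
python3 -c "
from h import *
grab('wrist','w1');inc((420,90,240),90)"
```

```text
inc [-28.    8.3  19.3] rot [ 0.  -0.   0.7] | now [411.3 117.8 259.3] az 90.7 w 84.6 t 2.03 F [-0.2 -0.   1.1]
```

View pics/w1.png

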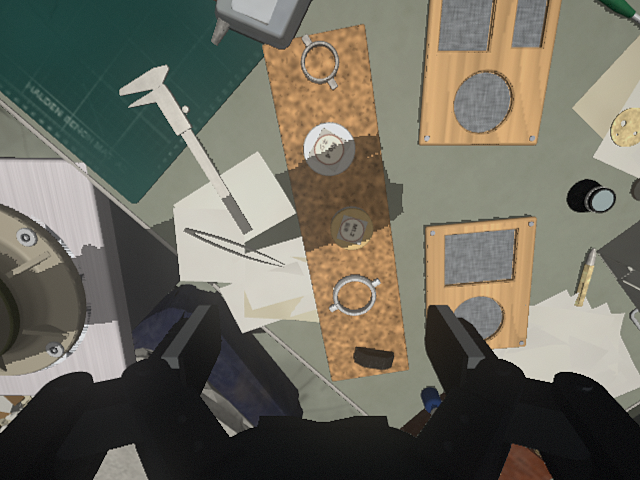

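```bash
python3 - <<'E'
import cv2
im=cv2.imread("pics/w1.png")
cv2.imwrite("pics/w1a.png",cv2.resize(im[20:220,260:420],None,fx=3,fy=3,interpolation=cv2.INTER_CUBIC))
cv2.imwrite("pics/w1b.png",cv2.resize(im[200:390,280:420],None,fx=3,fy=3,interpolation=cv2.INTER_CUBIC))
E
```

```text
(no output)
```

View pics/w1a.png

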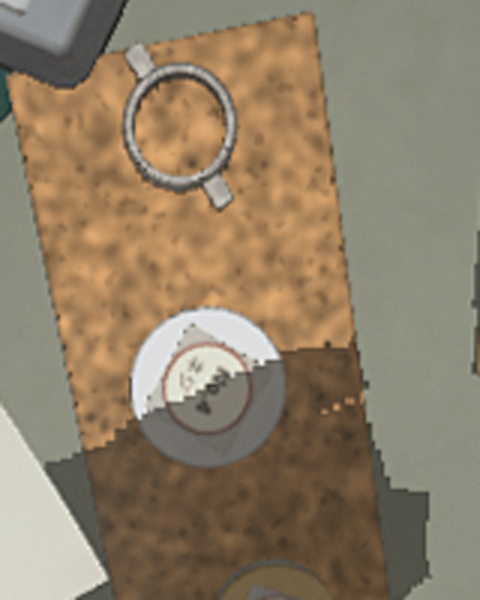

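View pics/w1b.png

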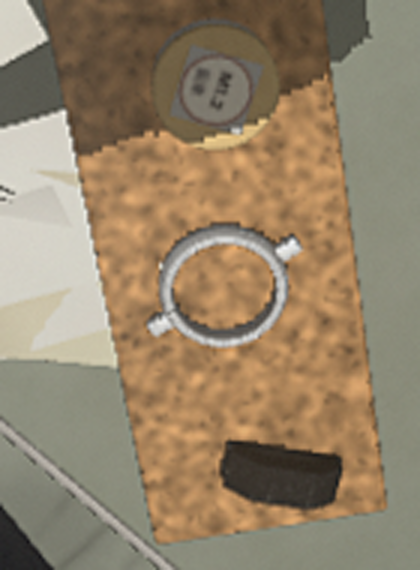

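```bash
cat > m1.py <<'E'
from h import *
f=eyes.grab_frame("top");g=eyes.grab_frame("scene");w=eyes.grab_frame("wrist")
A=lambda x,y:(x/3+260,y/3+20)
B=lambda x,y:(x/3+280,y/3+200)
print("sring",ray(w,A(181,125),20).round(1),"lugs",ray(w,A(139,52),16).round(1),ray(w,A(222,199),16).round(1))
print("ltin",ray(w,A(208.5,387),32).round(1),"edges",ray(w,A(131,387),32).round(1),ray(w,A(286,387),32).round(1))
print("stin",ray(w,B(216,86),28).round(1),ray(w,B(151,86),28).round(1),ray(w,B(280,86),28).round(1))
print("lring",ray(w,B(225,290),20).round(1),"lugs",ray(w,B(290,246),16).round(1),ray(w,B(158,326),16).round(1))
print("buckle",[ray(w,B(*p),20).round(1) for p in[(228,440),(341,460),(338,506),(222,488)]])
# felt cutouts: grey-blue mask within trays, both views
for nm,k in(("top",f),("wrist",w)):
    hsv=cv2.cvtColor(k["img"],cv2.COLOR_RGB2HSV)
    wood=((hsv[...,0]>8)&(hsv[...,0]<22)&(hsv[...,1]>95)&(hsv[...,2]>90)).astype(np.uint8)
    wood=cv2.morphologyEx(wood,cv2.MORPH_CLOSE,np.ones((3,3)))
    cs,h=cv2.findContours(wood,cv2.RETR_CCOMP,cv2.CHAIN_APPROX_NONE)
    for i,c in enumerate(cs):
        a=cv2.contourArea(c)
        if a>150:
            P=np.array([ray(k,p[0]+0.0,12)[:2] for p in c]).astype(np.float32)
            r=cv2.minAreaRect(P);print(nm,"hole" if h[0][i][3]>=0 else "outer",int(a),np.array(r[0]).round(1),np.array(r[1]).round(1),round(r[2],1),c.mean(0).round(0))
E
python3 m1.py
```

```text
sring [408.3 256.9  20. ] lugs [394.5 278.7  16. ] [422.2 235.4  16. ]
ltin [418.5 175.3  32. ] edges [392.4 174.9  32. ] [444.5 175.6  32. ]
stin [444.7  91.1  28. ] [421.   90.8  28. ] [468.   91.3  28. ]
lring [452.1   5.3  20. ] lugs [477.4  22.8  16. ] [426.1 -13.   16. ]
buckle [array([456. , -63.2,  20. ]), array([503.6, -72.3,  20. ]), array([504. , -94.9,  20. ]), array([454.5, -86.5,  20. ])]
top outer 332 [280.8 686.3] [34.2 82.7] 46.0 [[ 11. 382.]]
top outer 978 [427.  230.5] [ 62.3 107.8] 11.7 [[222. 307.]]
top outer 241 [447.6   3.2] [35.4 37.3] 88.4 [[337. 294.]]
top outer 5413 [450.4   8.1] [100.9 248.7] 10.7 [[335. 292.]]
top hole 425 [439.5  89.9] [47.1 49.9] 43.7 [[295. 299.]]
top hole 622 [446.9   3.2] [57.8 57.6] 79.1 [[337. 294.]]
top hole 234 [475.4 -83.1] [22.9 52. ] 88.0 [[378. 280.]]
top outer 4444 [572.  262.8] [122.8 167.3] 0.6 [[212. 237.]]
top hole 860 [546.1 301.6] [71.6 56.3] 89.6 [[193. 251.]]
top hole 702 [573.  219.8] [61.4 62.2] 43.8 [[232. 237.]]
top hole 488 [607.5 302.1] [65.5 35.9] 89.5 [[193. 222.]]
top outer 571 [612.3 474. ] [42.1 96. ] 25.3
[... 466 characters left out ...]
75.8 65.2] 0.6 [[526. 466.]]
wrist outer 682 [451.    2.6] [38.8 36.3] 48.7 [[353. 296.]]
wrist outer 9724 [599.5  12.2] [125.1 169.3] 6.1 [[482. 280.]]
wrist hole 3578 [595.5  52.7] [83.1 65.6] 6.2 [[479. 257.]]
wrist outer 714 [407.4 257.3] [29.  27.9] 0.7 [[319.  63.]]
wrist outer 29098 [438.   84.7] [101.5 400.9] 10.9 [[337. 182.]]
wrist hole 760 [478.3 -85.5] [32.3 54. ] 81.2 [[373. 358.]]
wrist hole 1608 [451.    2.5] [57.7 55.6] 78.0 [[353. 295.]]
wrist hole 719 [445.4  84.5] [32.7 32.4] 73.5 [[351. 230.]]
wrist hole 2366 [417.8 173.1] [59.2 56.8] 0.7 [[327. 151.]]
wrist outer 13816 [574.3 246.4] [125.1 134.2] 0.6 [[488.  64.]]
wrist hole 2781 [573.7 220.9] [59. 60.] 9.7 [[482. 103.]]
```

```bash
python3 -c "
from h import *
inc((451.5,4.5,125),34.9)"
```

```text
inc [-114.    38.6  134.2] rot [ 0.  -0.1 55.8] | now [411.3 117.9 259.2] az 90.7 w 84.8 t 2.18 F [ 0.3 -0.3  0.5]
```

Request:
{"api": "carry_out", "payload": {
  "increments": [-15,5,10,0,0,7,64,-30,10,28,0,0,14,64,-46,16,46,0,0,21,64,-62,21,64,0,0,28,64,-78,26,82,0,0,35,64,-94,32,100,0,0,42,64,-108,36,118,0,0,49,64,-114,39,134,0,0,55.8,64]
}}

```text
time: 2.85
ee_pos: [452.0, 1.8, 124.0]
tool_rot: [0.0, 0.955, 0.296, 0.0]
force: [-0.8, 0.7, 0.7]
width: 64.0
```

Request:
{"api": "carry_out", "payload": {
  "increments": [0,0,0,0,0,0,64,0,0,0,0,0,0,64]
}}

```text
time: 3.02
ee_pos: [451.2, 3.5, 124.5]
tool_rot: [0.0, 0.954, 0.301, -0.001]
force: [-0.3, -0.5, 0.6]
width: 64.0
```

```bash
python3 -c "
from h import *
grab('wrist','w2');inc((451.5,4.5,125),34.9)"
```

```text
inc [ 0.1 -0.6  0.2] rot [ 0.  -0.   0.2] | now [451.8   4.  125.2] az 35.1 w 64.4 t 3.07 F [ 0.4 -0.3  0.8]
```

View pics/w2.png

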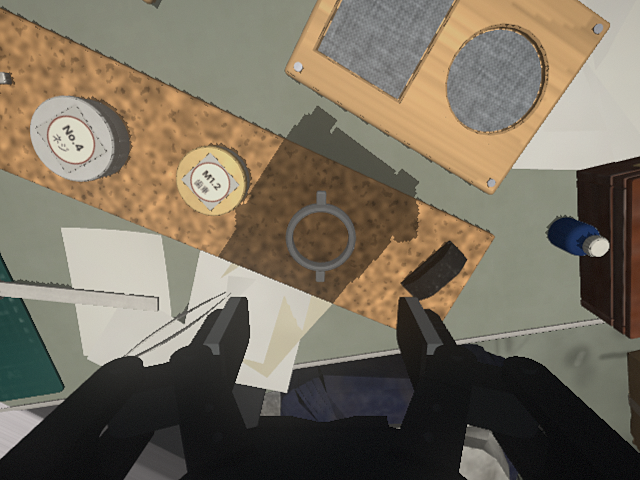

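```bash
python3 - <<'E'
from h import *
w=eyes.grab_frame("wrist");s=telemetry.observe();R=R_of(s["tool_rot"])
for n,uv,z in[("ring",(321,238.5),20),("l",(287,238),20),("r",(355,238),20),("lug1",(321,192),16),("lug2",(320,282),16),("stin",(211.5,181),28),("ltin",(66,138),32),("bk1",(403,280),22),("bk2",(448,243),22),("bk3",(467,258),12),("bk4",(420,299),12)]:
    p=ray(w,uv,z);print(n,p.round(1),"tool",(R.T@(p-s["ee_pos"])).round(1))
inc((452,4.5,40),34.9)
E
```

```text
ring [452.4   4.4  20. ] tool [  0.3  -0.  105.6]
l [438.5  24.9  20. ] tool [  0.7 -24.8 105.6]
r [467.  -15.7  20. ] tool [  0.7  24.8 105.6]
lug1 [479.8  23.6  16. ] tool [ 33.8   0.  109.7]
lug2 [422.3 -15.8  16. ] tool [-36.   -0.9 109.6]
stin [445.3  89.2  28. ] tool [ 43.2 -73.5  97.6]
ltin [416.9 178.   32. ] tool [  71.1 -162.5   93.6]
bk1 [461.7 -64.4  22. ] tool [-31.7  61.6 103.6]
bk2 [503.2 -72.7  22. ] tool [ -2.5  92.3 103.6]
bk3 [502.  -97.5  12. ] tool [-17.8 111.9 113.6]
bk4 [454.5 -90.3  12. ] tool [-52.5  78.7 113.6]
inc [ 0.  -0.3 85.6] rot [ 0.  -0.1  0.2] | now [452.1   4.2 125.6] az 35.1 w 63.8 t 3.12 F [0.4 0.2 0.4]
```

Request:
{"api": "carry_out", "payload": {
  "increments": [0,0,40,0,0,0,64,0,0,75,0,0,0,64,0,0,95,0,0,0,64,0,0,105,0,0,0,64,0,0,110,0,0,0,64,0,0,113,0,0,0,64,0,0,115,0,0,0,64,0,0,115,0,0,0,64],
  "squeeze": 40
}}

```text
time: 3.78
ee_pos: [452.4, 3.3, 10.5]
tool_rot: [-0.0, 0.954, 0.299, 0.001]
force: [-0.4, 1.0, -0.6]
width: 64.0
```

Request:
{"api": "carry_out", "payload": {
  "increments": [0,0,0,0,0,0,56,0,0,0,0,0,0,48,0,0,0,0,0,0,45,0,0,0,0,0,0,45,0,0,0,0,0,0,45,0,0,0,0,0,0,45]
}}

```text
time: 4.28
ee_pos: [452.3, 3.1, 10.9]
tool_rot: [-0.0, 0.954, 0.299, 0.001]
force: [-3.2, -0.2, 11.8]
width: 49.0
```

```bash
python3 -c "
from h import *
grab('wrist','w3');inc((594.5,51.5,100),6)"
```

```text
inc [144.5  41.4 -88.8] rot [-0.  -0.1 28.8] | now [452.3   3.1  11. ] az 34.8 w 49.4 t 4.33 F [-2.7  0.4 11.9]
```

View pics/w3.png

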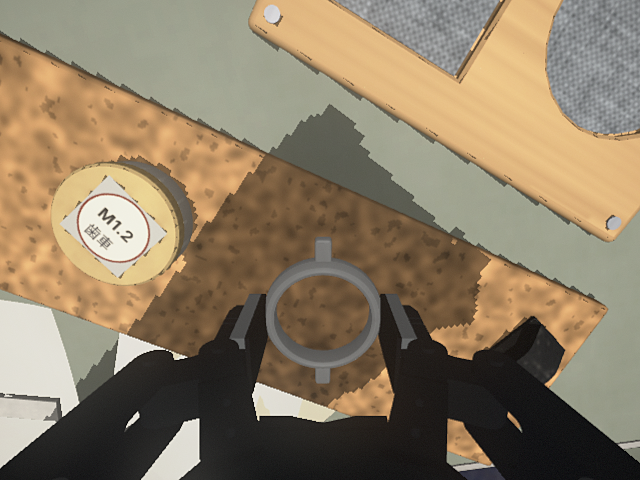

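Request:
{"api": "carry_out", "payload": {
  "increments": [0,0,0,0,0,0,58,0,0,-2,0,0,0,60,0,0,-4,0,0,0,60,0,0,-4,0,0,0,60,0,0,-4,0,0,0,45,0,0,-4,0,0,0,45,0,0,-4,0,0,0,45,0,0,-4,0,0,0,45],
  "squeeze": 40
}}

```text
time: 5.0
ee_pos: [451.7, 3.0, 14.2]
tool_rot: [-0.0, 0.954, 0.299, 0.0]
force: [-3.2, -0.0, 11.5]
width: 47.0
```

Request:
{"api": "carry_out", "payload": {
  "increments": [0,0,0,0,0,0,45,0,0,0,0,0,0,45]
}}

```text
time: 5.17
ee_pos: [451.7, 3.0, 14.2]
tool_rot: [-0.0, 0.954, 0.299, 0.0]
force: [-2.3, -0.8, 10.7]
width: 46.9
```

```bash
python3 -c "
from h import *
f=grab('wrist','w4');cv2.imwrite('pics/w4z.png',cv2.resize(f['img'][220:400,190:450,::-1],None,fx=3,fy=3,interpolation=cv2.INTER_CUBIC))
f=grab('scene');cv2.imwrite('pics/s4z.png',cv2.resize(f['img'][170:370,180:420,::-1],None,fx=3,fy=3,interpolation=cv2.INTER_CUBIC))"
```

```text
(no output)
```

View pics/w4z.png

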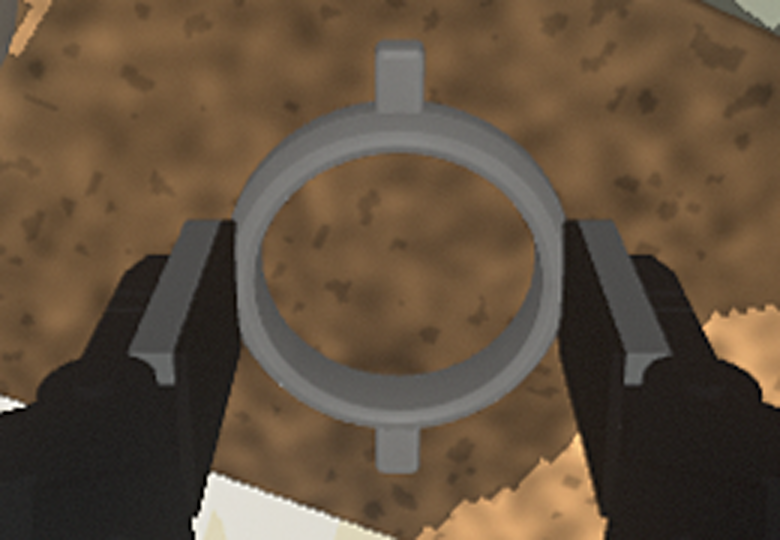

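View pics/s4z.png

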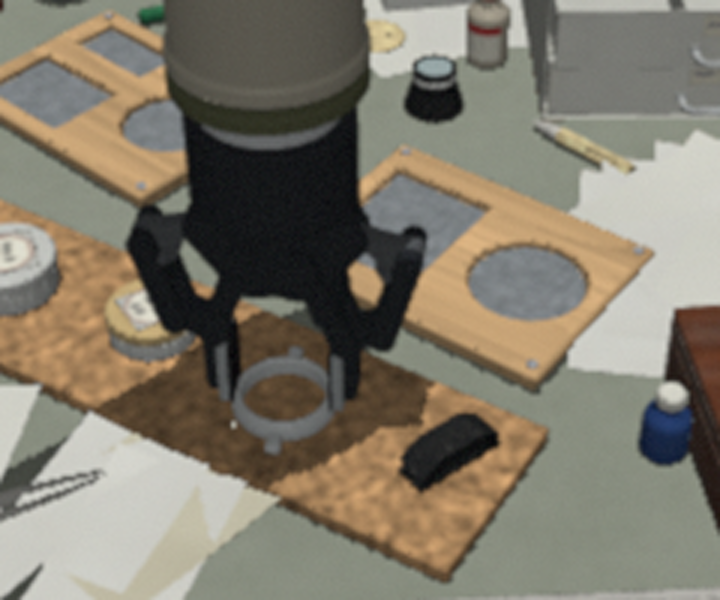

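Request:
{"api": "carry_out", "payload": {
  "increments": [0,0,0,0,0,0,58,0,0,0,0,0,0,60,0,0,4,0,0,0,60,0,0,6,0,0,0,60,0,0,6,0,0,0,60,0,0,7,0,0,0,60],
  "squeeze": 40
}}

```text
time: 5.77
ee_pos: [451.2, 2.9, 6.3]
tool_rot: [0.0, 0.954, 0.299, -0.0]
force: [-0.3, 0.2, -0.1]
width: 59.5
```

Request:
{"api": "carry_out", "payload": {
  "increments": [0,0,0,0,0,0,50,0,0,0,0,0,0,45,0,0,0,0,0,0,45,0,0,0,0,0,0,45,0,0,0,0,0,0,45]
}}

```text
time: 6.18
ee_pos: [452.2, 2.8, 7.3]
tool_rot: [0.0, 0.954, 0.299, 0.001]
force: [-1.0, -0.3, 7.2]
width: 49.5
```

```bash
python3 -c "
from h import *
f=grab('wrist','w5');cv2.imwrite('pics/w5z.png',cv2.resize(f['img'][220:400,190:450,::-1],None,fx=3,fy=3,interpolation=cv2.INTER_CUBIC))
inc((594.5,51.5,100),6)"
```

```text
inc [144.8  41.3 -92.6] rot [ 0.  -0.1 28.8] | now [452.2   2.9   7.3] az 34.8 w 49.4 t 6.23 F [-2.2  0.   8.2]
```

View pics/w5z.png

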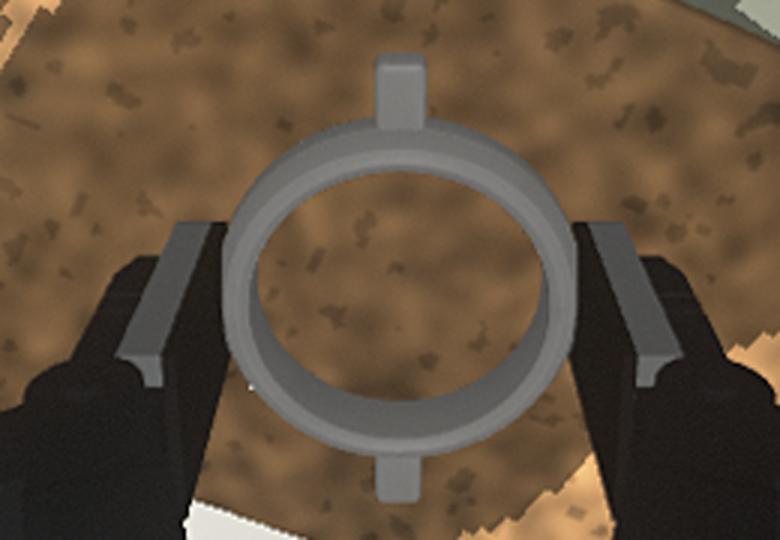

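Request:
{"api": "carry_out", "payload": {
  "increments": [0,0,0,0,0,0,40,0,0,0,0,0,0,40,0,0,-5,0,0,0,40,0,0,-15,0,0,0,40,0,0,-30,0,0,0,40,0,0,-45,0,0,0,40,0,0,-50,0,0,0,40],
  "squeeze": 60
}}

```text
time: 6.82
ee_pos: [452.6, 2.9, 58.8]
tool_rot: [0.0, 0.954, 0.299, 0.001]
force: [0.3, -0.3, -0.4]
width: 48.6
```

```bash
python3 -c "
from h import *
f=grab('wrist','w6')
g=grab('scene');cv2.imwrite('pics/s6z.png',cv2.resize(g['img'][170:370,180:420,::-1],None,fx=3,fy=3,interpolation=cv2.INTER_CUBIC))
inc((594.5,51.5,100),6)"
```

```text
inc [144.4  41.5 -41.9] rot [-0.  -0.1 28.8] | now [452.3   3.2  57.7] az 34.8 w 48.1 t 6.92 F [ 0.9  0.6 -1.2]
```

View pics/w6.png

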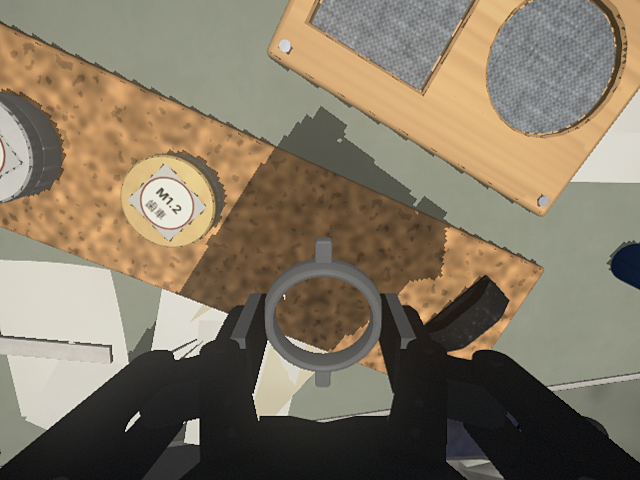

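View pics/s6z.png

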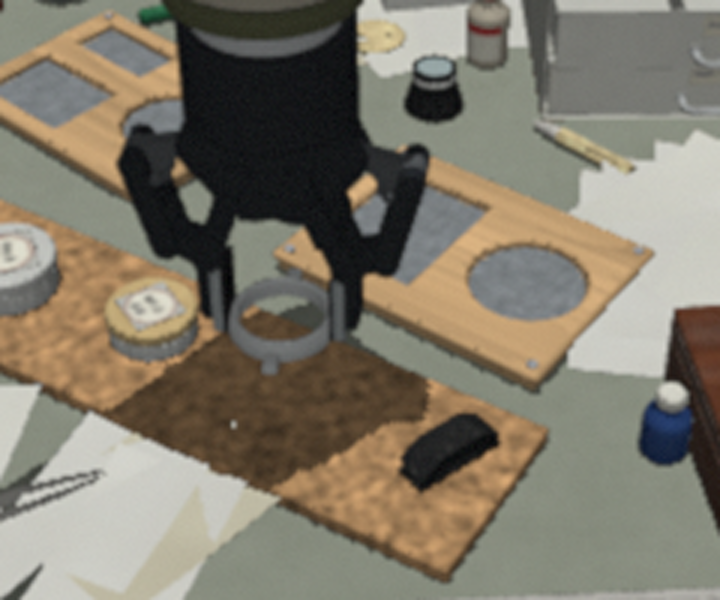

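Request:
{"api": "carry_out", "payload": {
  "increments": [0,0,-20,0,0,0,40,20,6,-42,0,0,5,40,50,14,-42,0,0,11,40,80,22,-42,0,0,17,40,110,31,-42,0,0,23,40,135,38,-42,0,0,28,40,144,41,-42,0,0,28.8,40,144,41,-42,0,0,28.8,40]
}}

```text
time: 7.58
ee_pos: [594.3, 52.7, 96.9]
tool_rot: [0.001, 0.999, 0.053, -0.001]
force: [0.4, -0.5, -0.8]
width: 48.5
```

Request:
{"api": "carry_out", "payload": {
  "increments": [0,0,0,0,0,0,40,0,0,0,0,0,0,40]
}}

```text
time: 7.75
ee_pos: [591.9, 50.7, 97.7]
tool_rot: [0.0, 0.999, 0.052, -0.001]
force: [0.0, -1.1, 0.7]
width: 48.3
```

```bash
python3 - <<'E'
from h import *
f6=cv2.imread("pics/w6.png")
w=grab('wrist','w7')
s=telemetry.observe();R=R_of(s["tool_rot"])
for uv in[(323,238),(322,386)]:
    p=ray(w,uv,s["ee_pos"][2]+8.7);print("lug tool",(R.T@(p-s["ee_pos"])).round(1))
inc((594.5,51.5,10),6)
E
```

```text
lug tool [36.6  1.2 -8.7]
lug tool [-33.4   0.8  -8.7]
inc [ 2.7 -0.5 88.1] rot [-0.   0.1 -0. ] | now [592.   50.7  98.1] az 6.0 w 48.5 t 7.8 F [-0.5  0.5 -1.1]
```

View pics/w7.png

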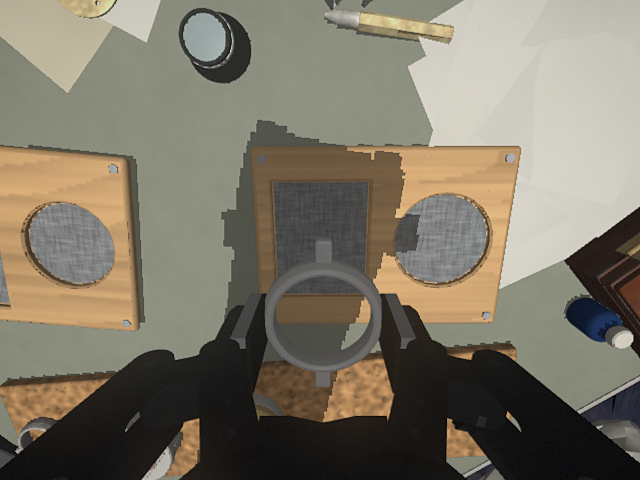

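```bash
python3 - <<'E'
from h import *
w=eyes.grab_frame('wrist');s=telemetry.observe();R=R_of(s["tool_rot"])
for uv in[(272,181),(370,180),(370,296),(270,296),(320.5,238),(442,240)]:
    p=ray(w,uv,12);print(p.round(1),(R.T@(p-s["ee_pos"])).round(1))
p=ray(w,(68,243),12);print("t3 tin",p)
E
```

```text
[634.2  86.7  12. ] [ 45.7 -31.3  86.4]
[641.4  24.3  12. ] [46.3 31.5 86.3]
[560.3  12.6  12. ] [-35.6  34.8  86.4]
[552.9  83.2  12. ] [-35.6 -36.2  86.4]
[599.5  51.9  12. ] [ 7.5 -0.3 86.4]
[606.6 -29.7  12. ] [ 6.  81.7 86.3]
t3 tin [578.21011404 221.32256805  12.        ]
```

Request:
{"api": "carry_out", "payload": {
  "increments": [3,-1.3,30,0,0,0,40,3,-1.3,55,0,0,0,40,3,-1.3,72,0,0,0,40,3,-1.3,80,0,0,0,40,3,-1.3,84,0,0,0,40,3,-1.3,87,0,0,0,40,3,-1.3,89,0,0,0,40,3,-1.3,89,0,0,0,40]
}}

```text
time: 8.52
ee_pos: [596.5, 53.0, 10.3]
tool_rot: [-0.0, 0.999, 0.052, 0.001]
force: [0.0, 0.8, -0.9]
width: 48.7
```

```bash
python3 - <<'E'
from h import *
w=grab('wrist','w8')
g=grab('scene');cv2.imwrite('pics/s8z.png',cv2.resize(g['img'][170:310,230:430,::-1],None,fx=4,fy=4,interpolation=cv2.INTER_CUBIC))
inc((594.5,51.5,10),6)
E
```

```text
inc [-2.2  1.4  0.4] rot [-0.  -0.1 -0. ] | now [596.5  53.1  10.4] az 6.0 w 48.6 t 8.62 F [ 0.5  0.1 -0.6]
```

View pics/w8.png

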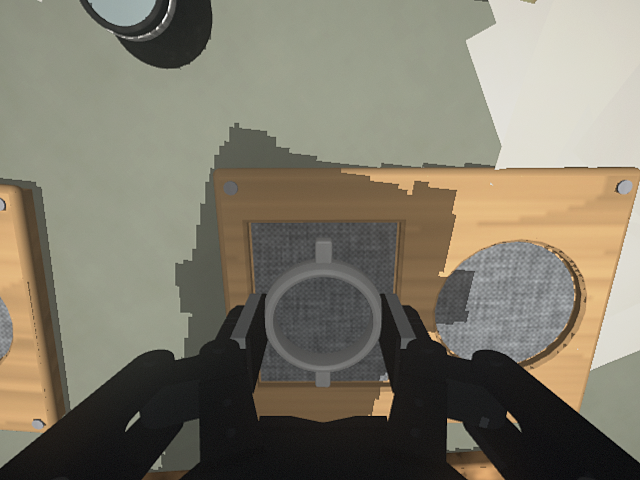

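View pics/s8z.png

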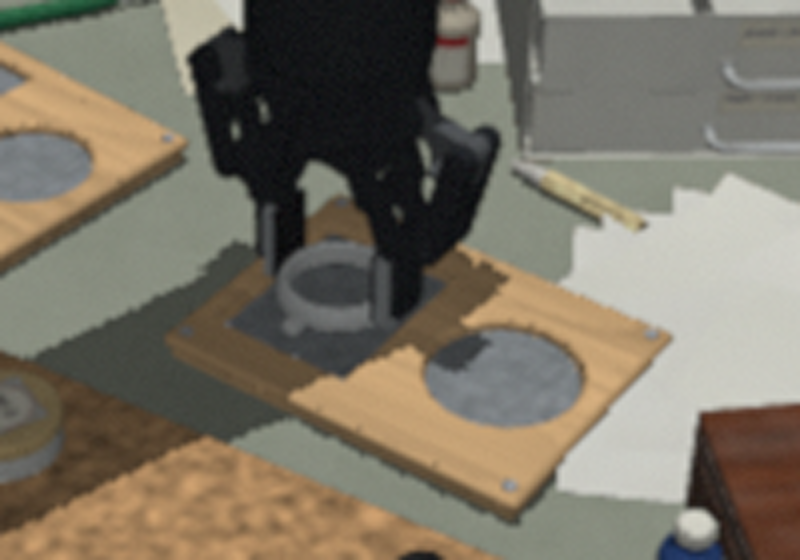

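```bash
python3 - <<'E'
from h import *
w=eyes.grab_frame('wrist');s=telemetry.observe();R=R_of(s["tool_rot"])
for n,uv,z in[("ct",(323,221.5),12),("cb",(323,382),12),("l1",(323,239),19),("l2",(323,386),19),("cl",(246,300),12),("cr",(402,300),12),("rl",(265,316),21),("rr",(381,316),21)]:
    p=ray(w,uv,z);print(n,(R.T@(p-s["ee_pos"])).round(1))
E
```

```text
ct [41.4  1.2 -1.6]
cb [-37.2   1.2  -1.7]
l1 [36.   1.2 -8.6]
l2 [-33.7   1.2  -8.7]
cl [  5.9 -32.6  -1.6]
cr [ 5.9 35.9 -1.6]
rl [  3.1 -23.  -10.6]
rr [  3.1  25.4 -10.6]
```

Request:
{"api": "carry_out", "payload": {
  "increments": [1,0,1,0,0,0,40,1,0,1.5,0,0,0,40,1,0,1.5,0,0,0,52,1,0,1.5,0,0,0,60,1,0,1.5,0,0,0,62,1,0,1.5,0,0,0,62,1,0,-20,0,0,0,62,1,0,-55,0,0,0,62]
}}

```text
time: 9.33
ee_pos: [593.9, 53.4, 61.6]
tool_rot: [0.001, 0.999, 0.052, -0.004]
force: [0.3, 0.7, 0.2]
width: 61.6
```

Request:
{"api": "carry_out", "payload": {
  "increments": [0,0,-40,0,0,0,62,0,0,-40,0,0,0,70]
}}

```text
time: 9.5
ee_pos: [601.1, 52.8, 112.3]
tool_rot: [-0.001, 0.999, 0.052, 0.005]
force: [2.5, 0.4, 1.1]
width: 70.1
```

```bash
python3 - <<'E'
from h import *
w=grab('wrist','w9')
inc((417.5,176,125),35);inc((417.5,176,125),90)
E
```

```text
inc [-168.5 -141.3  -17. ] rot [  0.1  -0.5 -29. ] | now [599.9  53.1 109.2] az 6.0 w 69.7 t 9.55 F [-0.5 -0.1 -0.1]
inc [-168.5 -141.3  -17. ] rot [  0.3  -0.4 -84. ] | now [599.9  53.1 109.2] az 6.0 w 69.7 t 9.55 F [-0.5 -0.1 -0.1]
```

View pics/w9.png

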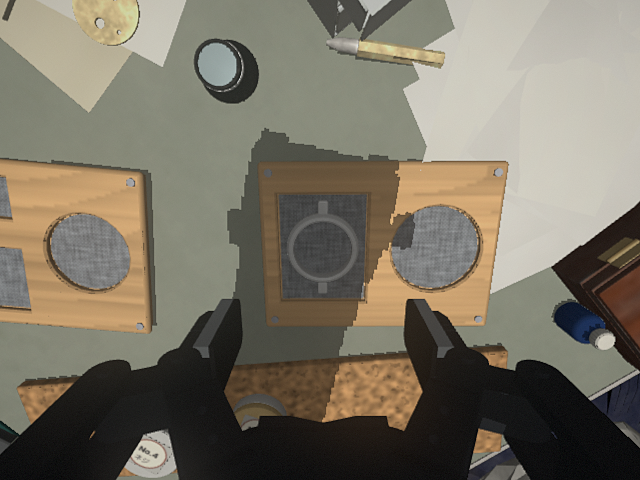

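Request:
{"api": "carry_out", "payload": {
  "increments": [-20,-17,-16,0,0,-7,70,-40,-34,-16,0,0,-14,70,-60,-50,-16,0,0,-21,70,-80,-67,-16,0,0,-28,70,-105,-88,-16,0,0,-35,70,-130,-108,-16,0,0,-42,70,-150,-125,-16,0,0,-49,70,-168,-141,-16,0,0,-56,70]
}}

```text
time: 10.22
ee_pos: [413.0, 176.7, 120.0]
tool_rot: [-0.0, 0.855, 0.518, -0.0]
force: [-0.0, 0.6, -0.2]
width: 69.9
```

```bash
python3 - <<'E'
from h import *
inc((417.5,176,125),95)
E
```

```text
inc [ 1.4  4.3 -5. ] rot [ -0.1   0.  -32.6] | now [413.  176.7 120. ] az 62.4 w 69.9 t 10.22 F [-0.   0.6 -0.2]
```

Request:
{"api": "carry_out", "payload": {
  "increments": [1,2,-3,0,0,-7,70,1.4,4.3,-5,0,0,-14,70,1.4,4.3,-5,0,0,-21,70,1.4,4.3,-5,0,0,-28,70,1.4,4.3,-5,0,0,-32.6,70,1.4,4.3,-5,0,0,-32.6,70]
}}

```text
time: 10.72
ee_pos: [419.1, 175.1, 125.0]
tool_rot: [-0.0, 0.677, 0.736, -0.0]
force: [0.5, -0.2, 0.1]
width: 69.8
```

```bash
python3 - <<'E'
from h import *
w=grab('wrist','w10')
inc((417.5,176,125),95)
E
```

```text
inc [ 1.1 -1.6  0.1] rot [-0.1  0.  -0.5] | now [419.2 175.  125.1] az 94.5 w 70.0 t 10.77 F [-0.3  0.2  0.7]
```

View pics/w10.png

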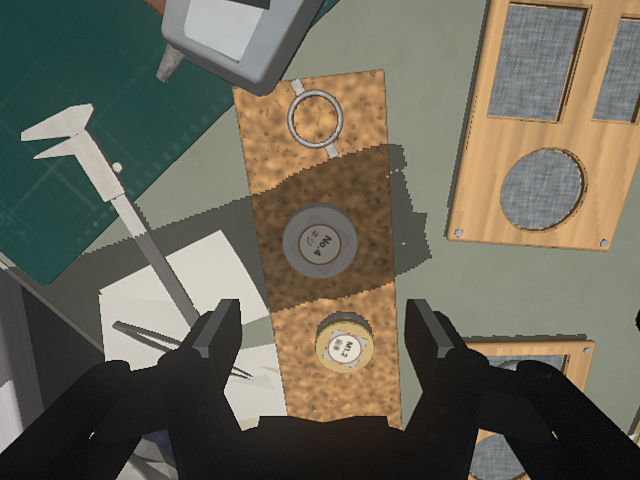

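```bash
python3 - <<'E'
from h import *
w=eyes.grab_frame('wrist');s=telemetry.observe();R=R_of(s["tool_rot"])
for n,uv,z in[("ltin",(320,241),32),("l",(283,241),32),("r",(357.5,241),32),("sr",(315.5,118),20),("lug",(295,82),16),("lug",(335,156),16),("stin",(344,346),28),("t3c",(542,189),12)]:
    p=ray(w,uv,z);print(n,p.round(1),(R.T@(p-s["ee_pos"])).round(1))
E
```

```text
ltin [417.7 176.5  32. ] [ 1.7 -1.4 93.1]
l [392.  174.5  32. ] [  1.6 -27.1  93.2]
r [443.7 178.6  32. ] [ 1.7 24.7 93.1]
sr [408.4 257.3  20. ] [ 82.9  -4.4 105.1]
lug [393.4 278.4  16. ] [105.1 -17.7 109.1]
lug [423.6 233.7  16. ] [ 58.2   8.9 109.1]
stin [443.   91.1  28. ] [-85.4  17.2  97.1]
t3c [574.6 222.   12. ] [ 35.  158.6 113. ]
```

Request:
{"api": "carry_out", "payload": {
  "increments": [1.6,-1.4,40,0,0,0,70,1.6,-1.4,75,0,0,0,68,1.6,-1.4,95,0,0,0,68,1.6,-1.4,105,0,0,0,68,1.6,-1.4,110,0,0,0,68,1.6,-1.4,112.5,0,0,0,68,1.6,-1.4,112.5,0,0,0,55,1.6,-1.4,112.5,0,0,0,45],
  "squeeze": 40
}}

```text
time: 11.48
ee_pos: [419.1, 177.1, 14.3]
tool_rot: [0.0, 0.678, 0.735, 0.001]
force: [0.4, -0.4, -0.1]
width: 51.7
```

Request:
{"api": "carry_out", "payload": {
  "increments": [0,0,0,0,0,0,40,0,0,0,0,0,0,40,0,0,0,0,0,0,40,0,0,-5,0,0,0,40,0,0,-20,0,0,0,40,0,0,-50,0,0,0,40,0,0,-85,0,0,0,40,0,0,-90,0,0,0,40],
  "squeeze": 50
}}

```text
time: 12.15
ee_pos: [420.9, 177.6, 108.5]
tool_rot: [0.001, 0.679, 0.735, 0.004]
force: [1.9, 0.5, -0.5]
width: 51.5
```

```bash
python3 - <<'E'
from h import *
w=grab('wrist','w11')
inc((603,-30,100),96)
E
```

```text
inc [-221.7  165.3    7.5] rot [ 0.4 -0.2 -1.4] | now [420.6 177.8 107.4] az 94.6 w 51.5 t 12.2 F [ 0.3  0.6 -1.3]
```

View pics/w11.png

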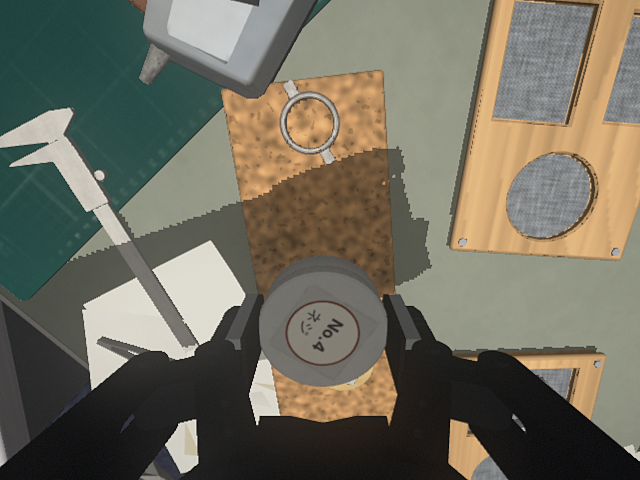

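Request:
{"api": "carry_out", "payload": {
  "increments": [-30,22,2,0,0,0,40,-60,45,4,0,0,0,40,-92,69,6,0,0,0,40,-124,93,6,0,0,0,40,-156,117,6,0,0,-1,40,-188,141,7,0,0,-1.4,40,-212,158,7,0,0,-1.4,40,-221,165,7,0,0,-1.4,40]
}}

```text
time: 12.87
ee_pos: [601.4, -35.9, 95.1]
tool_rot: [0.001, 0.671, 0.741, -0.001]
force: [-1.2, -0.4, -0.8]
width: 51.1
```

Request:
{"api": "carry_out", "payload": {
  "increments": [0,0,0,0,0,0,40,0,0,0,0,0,0,40]
}}

```text
time: 13.03
ee_pos: [599.5, -30.5, 94.9]
tool_rot: [-0.001, 0.67, 0.743, -0.001]
force: [-0.4, 1.1, 0.1]
width: 51.3
```

```bash
python3 - <<'E'
from h import *
w=grab('wrist','w12')
inc((603,-30,20),96)
s=telemetry.observe();R=R_of(s["tool_rot"])
for n,uv,z in[("lid",(323,322),s["ee_pos"][2]+18.5),("l",(259,322),s["ee_pos"][2]+18.5),("r",(388,322),s["ee_pos"][2]+18.5)]:
    p=ray(w,uv,z);print(n,p.round(1),(R.T@(p-s["ee_pos"])).round(1))
E
```

```text
inc [-1.3  3.7 75.1] rot [-0.1 -0.1  0. ] | now [599.3 -29.2  95.1] az 96.0 w 51.4 t 13.08 F [-0.1  0.1 -0.4]
lid [599.9 -27.2 113.6] [  1.9   0.8 -18.5]
l [574.8 -29.8 113.6] [  1.9 -24.5 -18.5]
r [625.3 -24.6 113.6] [  1.9  26.3 -18.5]
```

View pics/w12.png

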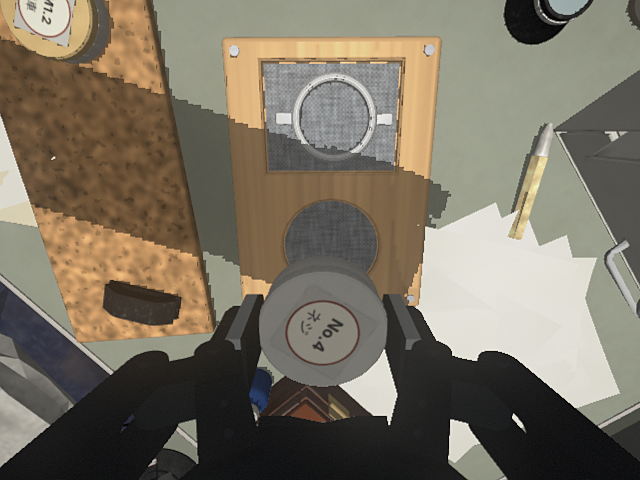

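```bash
python3 - <<'E'
from h import *
w=eyes.grab_frame('wrist');s=telemetry.observe();R=R_of(s["tool_rot"])
for n,uv,z in[("c",(331,245),12),("l",(283.5,243),12),("r",(378,243),12),("t",(331,199),12),("ring",(334,117),17)]:
    p=ray(w,uv,z);print(n,p.round(1),(R.T@(p-s["ee_pos"])).round(1))
E
```

```text
c [605.  -26.6  12. ] [ 1.3  6.  83.4]
l [573.3 -28.5  12. ] [  2.7 -25.7  83.4]
r [636.  -21.9  12. ] [ 2.6 37.4 83.3]
t [601.5   4.3  12. ] [32.3  5.8 83.4]
ring [597.6  53.7  17. ] [81.9  7.2 78.5]
```

Request:
{"api": "carry_out", "payload": {
  "increments": [-1.3,4.8,30,0,0,0,40,-1.3,4.8,55,0,0,0,40,-1.3,4.8,68,0,0,0,40,-1.3,4.8,75,0,0,0,40,-1.3,4.8,79,0,0,0,40,-1.3,4.8,81,0,0,0,40,-1.3,4.8,81,0,0,0,40]
}}

```text
time: 13.72
ee_pos: [605.6, -31.1, 15.8]
tool_rot: [0.0, 0.669, 0.743, 0.0]
force: [0.6, -0.1, -0.9]
width: 51.7
```

```bash
python3 - <<'E'
from h import *
w=grab('wrist','w13')
inc((603,-30,20),96)
E
```

```text
inc [ 1.5 -2.6 -3.9] rot [ 0.1  0.  -0. ] | now [605.8 -31.3  16.1] az 96.0 w 51.6 t 13.77 F [ 0.   0.2 -0. ]
```

View pics/w13.png

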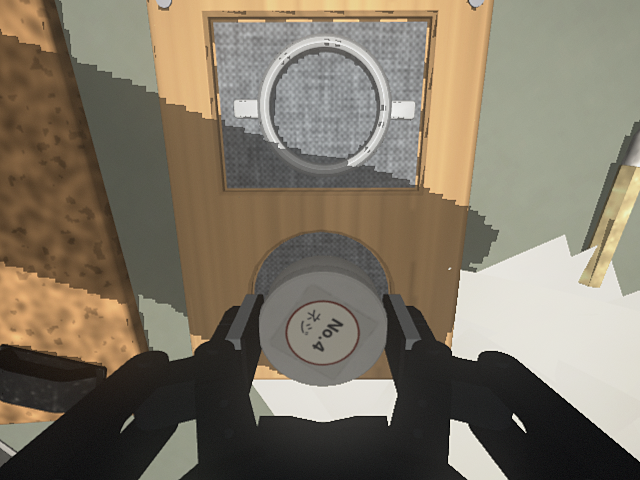

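```bash
python3 - <<'E'
from h import *
w=eyes.grab_frame('wrist');s=telemetry.observe();R=R_of(s["tool_rot"])
for n,uv,z in[("t",(320,230),12),("l",(250,285),12),("r",(392,285),12)]:
    p=ray(w,uv,z);print(n,p.round(1),(R.T@(p-s["ee_pos"])).round(1))
E
```

```text
t [601.6   3.   12. ] [34.6 -0.7  4.2]
l [572.9 -25.8  12. ] [  8.9 -32.3   4.2]
r [636.5 -19.2  12. ] [ 8.8 31.7  4.3]
```

Request:
{"api": "carry_out", "payload": {
  "increments": [0,-0.5,2.5,0,0,0,40,0,-0.5,4.5,0,0,0,40,0,-0.5,4.5,0,0,0,40,0,-0.5,4.5,0,0,0,56,0,-0.5,4.5,0,0,0,64,0,-0.5,4.5,0,0,0,66,0,-0.5,-20,0,0,0,66,0,-0.5,-58,0,0,0,66]
}}

```text
time: 14.48
ee_pos: [601.5, -31.0, 69.7]
tool_rot: [-0.003, 0.669, 0.743, -0.003]
force: [0.8, 1.0, 0.4]
width: 65.9
```

Request:
{"api": "carry_out", "payload": {
  "increments": [0,0,-30,0,0,0,64,0,0,-40,0,0,0,64]
}}

```text
time: 14.65
ee_pos: [607.0, -32.0, 118.0]
tool_rot: [0.002, 0.669, 0.743, 0.002]
force: [1.0, -0.4, 0.9]
width: 64.0
```

```bash
python3 - <<'E'
from h import *
w=grab('wrist','w14')
inc((444,90.5,120),96)
E
```

```text
inc [ 138.7 -149.7   -3. ] rot [ 0.4  0.  -0. ] | now [607.3 -31.9 118.2] az 96.0 w 64.0 t 14.7 F [0.6 0.1 1.2]
```

View pics/w14.png

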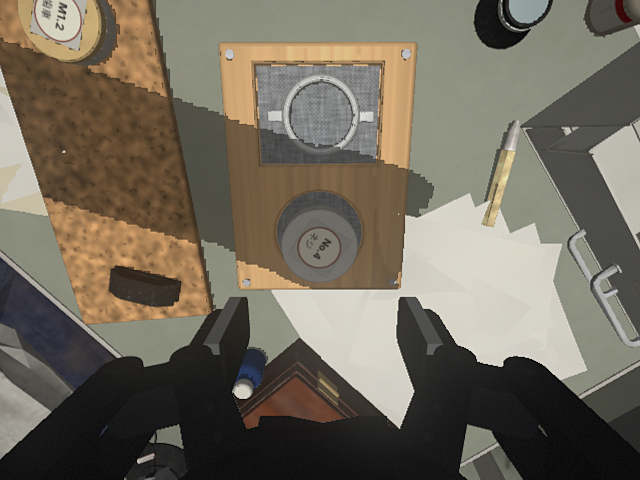

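```bash
python3 - <<'E'
from h import *
w=eyes.grab_frame('wrist');s=telemetry.observe();R=R_of(s["tool_rot"])
for n,uv,z in[("lid",(319.5,245),29),("cut t",(320,190),12),("l",(276.5,232),12),("r",(363,232),12),("lidl",(281,245),29),("lidr",(358,245),29),("lidb",(319,280),29),("traybl",(237,290),12),("traybr",(401,291),12)]:
    p=ray(w,uv,z);print(n,p.round(1),(R.T@(p-s["ee_pos"])).round(1))
inc((444,90.5,120),96)
E
```

```text
lid [606.3 -32.   29. ] [-0.4 -0.5 86.8]
cut t [603.1   2.9  12. ] [ 34.7  -0.2 103.8]
l [574.7 -30.8  12. ] [  4.1 -31.9 103.6]
r [637.4 -24.4  12. ] [  3.9  31.1 103.9]
lidl [580.1 -34.7  29. ] [ -0.4 -26.9  86.6]
lidr [632.6 -29.3  29. ] [-0.5 25.9 86.9]
lidb [608.6 -58.   29. ] [-26.5  -1.   86.8]
traybl [547.7 -80.1  12. ] [-42.1 -64.  103.5]
traybr [673.1 -68.3  12. ] [-43.4  62.  104.1]
inc [ 138.4 -148.7   -5. ] rot [ 0.3  0.  -0. ] | now [606.4 -31.6 115.8] az 96.0 w 63.7 t 14.75 F [-0.3  0.4 -0.4]
```

Request:
{"api": "carry_out", "payload": {
  "increments": [20,-22,-4,0,0,0,64,45,-48,-4,0,0,0,64,70,-75,-4,0,0,0,64,98,-104,-4,0,0,0,64,125,-133,-4,0,0,0,64,138,-149,-4,0,0,0,64,138,-149,-4,0,0,0,64,138,-149,-4,0,0,0,64]
}}

```text
time: 15.42
ee_pos: [440.6, 91.3, 116.1]
tool_rot: [-0.001, 0.668, 0.744, -0.0]
force: [1.4, -1.3, -0.1]
width: 64.0
```

```bash
python3 - <<'E'
from h import *
w=grab('wrist','w15')
inc((444,90.5,120),96)
E
```

```text
inc [-0.1  2.3 -3.5] rot [-0.  0.  0.] | now [441.7  90.4 116.5] az 96.0 w 63.8 t 15.47 F [ 0.4  0.  -0.8]
```

View pics/w15.png

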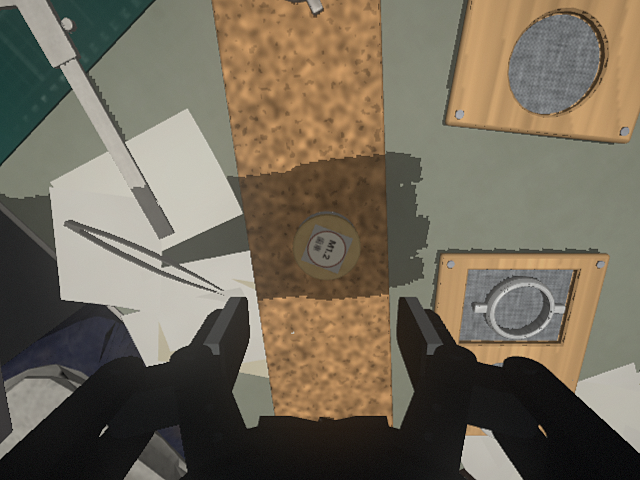

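```bash
python3 - <<'E'
from h import *
w=eyes.grab_frame('wrist');s=telemetry.observe();R=R_of(s["tool_rot"])
for n,uv,z in[("lid",(327,246.5),28),("lidl",(293,246),28),("lidr",(361,246),28),("t3",(558.5,61),12)]:
    p=ray(w,uv,z);print(n,p.round(1),(R.T@(p-s["ee_pos"])).round(1))
inc((444,90.5,12.5),96)
E
```

```text
lid [445.3  89.8  28. ] [-0.2  2.9 88.6]
lidl [422.1  87.8  28. ] [  0.2 -20.4  88.6]
lidr [468.4  92.7  28. ] [ 0.2 26.2 88.6]
t3 [577.4 222.1  12. ] [117.6 148.1 104.5]
inc [  0.6   1.8 104.1] rot [-0.  0. -0.] | now [442.4  89.8 116.6] az 96.0 w 64.0 t 15.52 F [ 0.4  0.9 -0.4]
```

Request:
{"api": "carry_out", "payload": {
  "increments": [0,2.7,40,0,0,0,64,0,2.7,70,0,0,0,62,0,2.7,88,0,0,0,62,0,2.7,97,0,0,0,62,0,2.7,102,0,0,0,62,0,2.7,104,0,0,0,62,0,2.7,104,0,0,0,50,0,2.7,104,0,0,0,40],
  "squeeze": 50
}}

```text
time: 16.18
ee_pos: [445.8, 90.5, 14.2]
tool_rot: [0.0, 0.669, 0.743, 0.001]
force: [-0.3, -1.0, -0.1]
width: 44.9
```

Request:
{"api": "carry_out", "payload": {
  "increments": [0,0,0,0,0,0,38,0,0,0,0,0,0,38]
}}

```text
time: 16.35
ee_pos: [445.8, 90.7, 14.2]
tool_rot: [0.001, 0.669, 0.743, 0.001]
force: [-0.8, -1.8, 5.2]
width: 44.8
```

Request:
{"api": "carry_out", "payload": {
  "increments": [0,0,0,0,0,0,38,0,0,-5,0,0,0,38,0,0,-20,0,0,0,38,0,0,-50,0,0,0,38,0,0,-82,0,0,0,38,0,0,-82,0,0,0,38]
}}

```text
time: 16.85
ee_pos: [448.0, 91.3, 100.6]
tool_rot: [0.002, 0.669, 0.743, 0.004]
force: [1.8, 1.5, -0.0]
width: 44.9
```

```bash
python3 - <<'E'
from h import *
w=grab('wrist','w16')
inc((573,221,95),96)
E
```

```text
inc [115.6 138.8   4.5] rot [ 0.4 -0.1 -0. ] | now [447.   91.5  98.4] az 96.0 w 44.9 t 16.9 F [-0.  -0.6 -0.4]
```

View pics/w16.png

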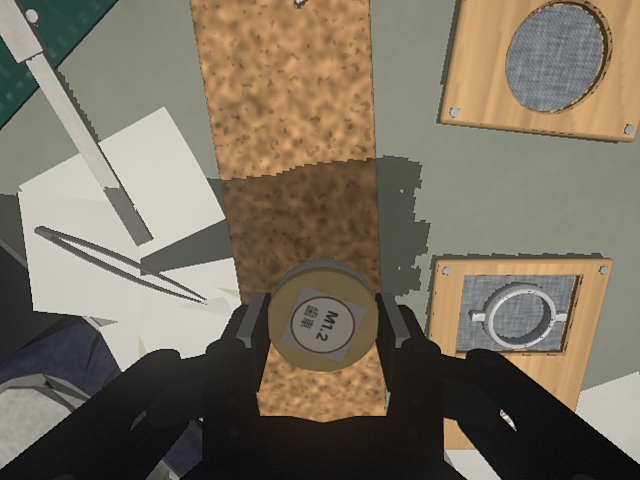

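Request:
{"api": "carry_out", "payload": {
  "increments": [20,24,3,0,0,1,38,42,50,4,0,0,2,38,64,76,4,0,0,3,38,86,103,4,0,0,5.4,38,108,129,4,0,0,5.4,38,115,138,4,0,0,5.4,38,115,138,4,0,0,5.4,38,115,138,4,0,0,5.4,38]
}}

```text
time: 17.57
ee_pos: [569.3, 219.2, 89.7]
tool_rot: [-0.0, 0.703, 0.711, -0.001]
force: [-0.4, -0.1, -0.7]
width: 45.3
```

```bash
python3 - <<'E'
from h import *
w=grab('wrist','w17')
inc((573,221,12.5),90.6)
E
```

```text
inc [ 2.9  4.  77.6] rot [-0.1  0.1 -0. ] | now [569.1 218.2  90.1] az 90.6 w 45.1 t 17.62 F [-0.   0.5 -0.2]
```

View pics/w17.png

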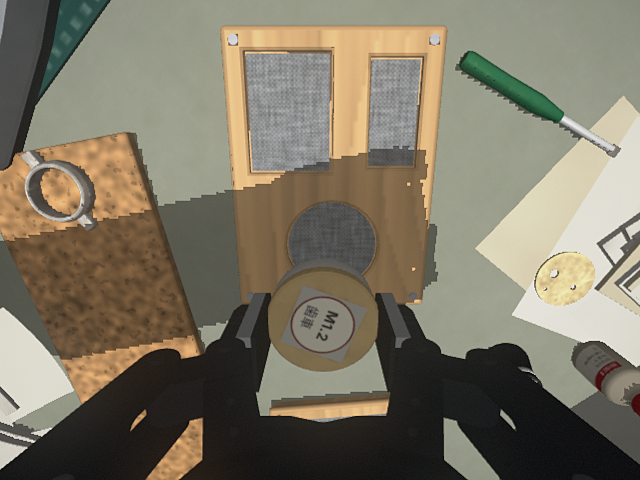

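```bash
python3 - <<'E'
from h import *
w=eyes.grab_frame('wrist');s=telemetry.observe();R=R_of(s["tool_rot"])
zt=s["ee_pos"][2]-4.2+18
for n,uv,z in[("l",(287,243),12),("r",(376.5,243),12),("t",(331,201),12),("lid",(323,319),zt),("lidt",(323,268),zt),("lidb",(323,371),zt)]+[("ring",u,12) for u in[(244,51),(333,51),(333,173),(251,172)]]+[("bk",u,12) for u in[(370,56),(423,58),(417,167),(369,163)]]:
    p=ray(w,uv,z);print(n,p.round(1),(R.T@(p-s["ee_pos"])).round(1))
inc((573,221,12.5),90.6)
E
```

```text
l [546.3 222.9  12. ] [  5.3 -22.7  78.5]
r [604.7 223.5  12. ] [ 5.4 35.7 78.4]
t [574.6 251.   12. ] [33.1  5.8 78.4]
lid [569.9 220.3 104.2] [  2.4   0.8 -13.8]
lidt [569.7 242.6 104.2] [ 24.7   0.8 -13.8]
lidb [570.2 195.2 104.2] [-22.7   0.8 -13.8]
ring [524.7 335.1  12. ] [117.7 -43.3  78.4]
ring [574.3 335.6  12. ] [117.7   6.3  78.3]
ring [575.5 268.4  12. ] [50.5  6.9 78.4]
ring [525.2 268.5  12. ] [ 51.1 -43.4  78.5]
bk [595.  333.2  12. ] [115.2  27.   78.3]
bk [624.7 332.5  12. ] [114.2  56.7  78.2]
bk [626.8 272.5  12. ] [54.2 58.2 78.3]
bk [597.3 274.6  12. ] [56.5 28.8 78.3]
inc [ 3.2  4.  77.9] rot [-0.1  0.1 -0.1] | now [569.1 217.9  90.4] az 90.5 w 45.2 t 17.67 F [-0.5 -0.3 -0.7]
```

Request:
{"api": "carry_out", "payload": {
  "increments": [1.8,5.2,30,0,0,0,38,1.8,5.2,52,0,0,0,38,1.8,5.2,65,0,0,0,38,1.8,5.2,71,0,0,0,38,1.8,5.2,74,0,0,0,38,1.8,5.2,75,0,0,0,38,1.8,5.2,75,0,0,0,38]
}}

```text
time: 18.25
ee_pos: [575.7, 221.2, 17.0]
tool_rot: [0.0, 0.704, 0.711, 0.001]
force: [0.1, -0.3, 0.1]
width: 45.2
```

```bash
python3 - <<'E'
from h import *
w=grab('wrist','w18')
inc((573,221,12.5),90.6)
E
```

```text
inc [-0.4 -2.9  4.8] rot [ 0.1 -0.  -0. ] | now [575.9 221.4  17.3] az 90.6 w 45.2 t 18.3 F [ 0.9 -0.2 -0.3]
```

View pics/w18.png

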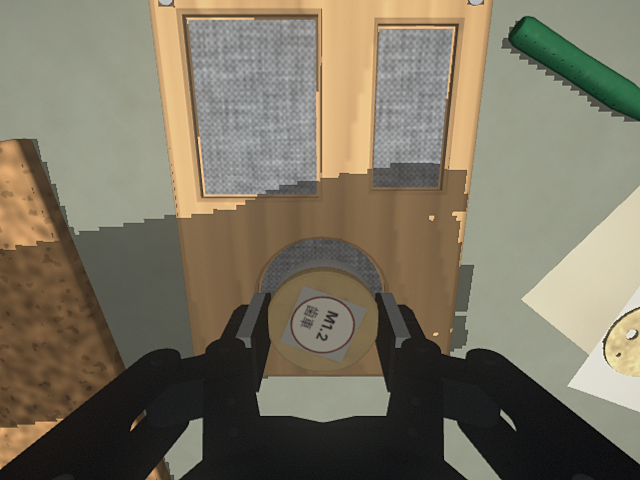

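Request:
{"api": "carry_out", "payload": {
  "increments": [0,-0.7,2.5,0,0,0,38,0,-0.7,4.8,0,0,0,38,0,-0.7,4.8,0,0,0,38,0,-0.7,4.8,0,0,0,52,0,-0.7,4.8,0,0,0,60,0,-0.7,4.8,0,0,0,60,0,-0.7,-20,0,0,0,60,0,-0.7,-58,0,0,0,60]
}}

```text
time: 18.97
ee_pos: [571.5, 220.3, 70.8]
tool_rot: [-0.001, 0.703, 0.711, -0.004]
force: [0.2, 0.9, -0.1]
width: 59.9
```

Request:
{"api": "carry_out", "payload": {
  "increments": [0,0,-30,0,0,0,56,0,0,-40,0,0,0,56]
}}

```text
time: 19.13
ee_pos: [577.0, 221.6, 119.3]
tool_rot: [0.001, 0.704, 0.711, 0.003]
force: [1.3, 0.3, 0.1]
width: 56.1
```

```bash
python3 - <<'E'
from h import *
w=grab('wrist','w19')
inc((408.3,257,130),122.6)
E
```

```text
inc [  36.8 -168.5  -11.5] rot [  0.5  -0.1 -32. ] | now [577.2 221.9 119.6] az 90.6 w 56.0 t 19.18 F [0.4 0.4 1.4]
```

View pics/w19.png

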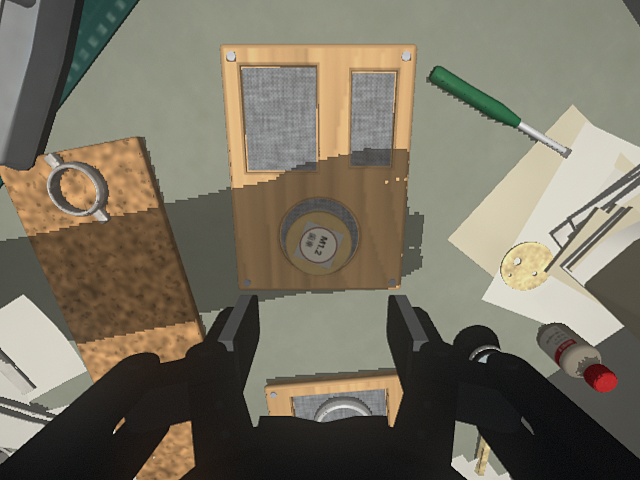

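Request:
{"api": "carry_out", "payload": {
  "increments": [5,-22,-15,0,0,-5,56,11,-50,-15,0,0,-10,56,18,-78,-15,0,0,-16,56,24,-106,-15,0,0,-22,56,30,-136,-15,0,0,-28,56,36,-164,-15,0,0,-32,56,37,-168,-15,0,0,-32,56,37,-168,-15,0,0,-32,56]
}}

```text
time: 19.85
ee_pos: [404.2, 257.3, 128.8]
tool_rot: [-0.001, 0.479, 0.878, -0.0]
force: [0.7, 0.2, -0.0]
width: 55.7
```

```bash
python3 - <<'E'
from h import *
w=grab('wrist','w20')
inc((408.3,257,130),122.6)
E
```

```text
inc [-1.1  2.2 -1. ] rot [ 0. -0.  0.] | now [405.9 256.7 129. ] az 122.6 w 55.5 t 19.9 F [0.3 0.4 1. ]
```

View pics/w20.png

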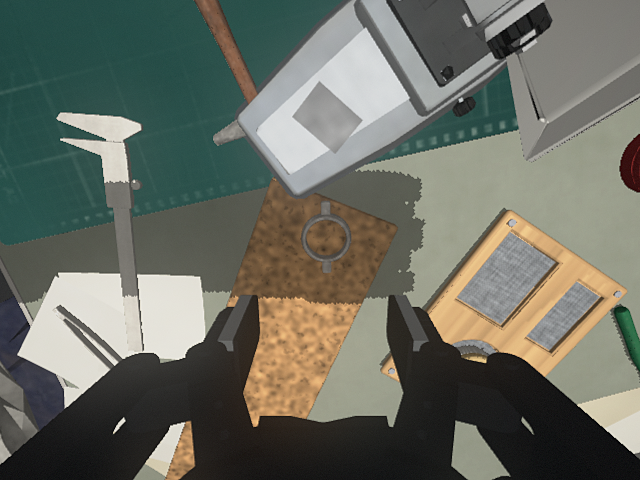

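```bash
python3 - <<'E'
from h import *
f=eyes.grab_frame('top');w=eyes.grab_frame('wrist');s=telemetry.observe();R=R_of(s["tool_rot"])
def tri(f,a,g,b):
    P=[np.array([[k["fx"],0,k["cx"]],[0,k["fy"],k["cy"]],[0,0,1]])@np.array(k["extrinsics"])[:3] for k in(f,g)]
    X=cv2.triangulatePoints(P[0],P[1],np.array(a,float).reshape(2,1),np.array(b,float).reshape(2,1));X=(X[:3]/X[3]).ravel()
    return X.round(0),(proj(f,X)-a).round(1)
print(tri(f,(209.5,335),w,(300,194)))
for n,uv,z in[("c",(326.5,238.5),20),("l",(302,238),20),("r",(351,238),20),("lug",(326,205),16),("lug",(327,271),16)]:
    p=ray(w,uv,z);print(n,p.round(1),(R.T@(p-s["ee_pos"])).round(1))
inc((408.3,257,130),122.6)
E
```

```text
(array([372., 271.,  10.]), array([-0.5, -1.2]))
c [410.1 256.5  20. ] [ -1.1   2.6 109.1]
l [394.6 247.1  20. ] [ -0.7 -15.5 109. ]
r [425.2 266.6  20. ] [ -0.7  20.8 109.1]
lug [396.6 276.8  16. ] [ 23.3   2.2 113. ]
lug [425.4 233.5  16. ] [-28.7   3.2 113.1]
inc [ 0.2  1.4 -0.9] rot [ 0.   0.  -0.1] | now [407.2 256.  129.1] az 122.5 w 55.9 t 20.0 F [ 0.5 -0.4 -0. ]
```

Request:
{"api": "carry_out", "payload": {
  "increments": [-1.5,2.3,40,0,0,0,50,-1.5,2.3,78,0,0,0,50,-1.5,2.3,100,0,0,0,50,-1.5,2.3,110,0,0,0,50,-1.5,2.3,115,0,0,0,50,-1.5,2.3,118,0,0,0,50,-1.5,2.3,119.5,0,0,0,50,-1.5,2.3,119.5,0,0,0,50],
  "squeeze": 40
}}

```text
time: 20.67
ee_pos: [409.9, 257.0, 10.5]
tool_rot: [0.0, 0.48, 0.877, 0.001]
force: [0.2, -0.1, -0.7]
width: 49.7
```

Request:
{"api": "carry_out", "payload": {
  "increments": [0,0,0,0,0,0,42,0,0,0,0,0,0,36,0,0,0,0,0,0,32,0,0,0,0,0,0,32,0,0,0,0,0,0,32]
}}

```text
time: 21.08
ee_pos: [409.6, 257.1, 11.0]
tool_rot: [0.0, 0.48, 0.877, 0.001]
force: [-1.8, -1.5, 7.7]
width: 35.3
```

```bash
python3 - <<'E'
from h import *
w=grab('wrist','w21')
inc((408.3,257,130),122.6)
E
```

```text
inc [   0.7   -0.9 -119.1] rot [ 0.1 -0.  -0. ] | now [409.6 257.1  10.9] az 122.6 w 35.0 t 21.13 F [-1.  -1.3  7.9]
```

View pics/w21.png

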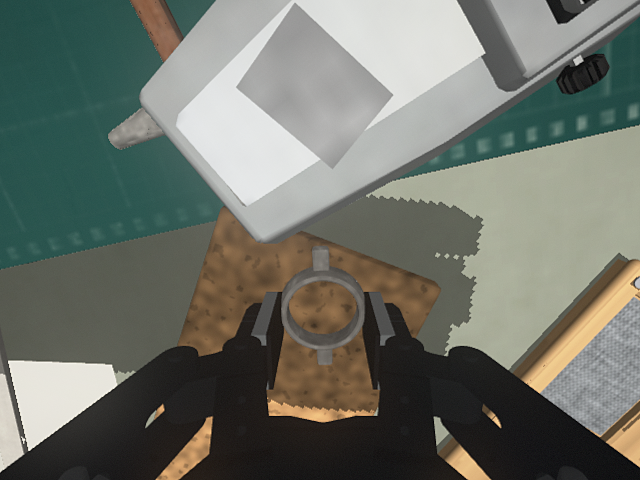

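Request:
{"api": "carry_out", "payload": {
  "increments": [0,0,0,0,0,0,30,0,0,-3,0,0,0,30,0,0,-12,0,0,0,30,0,0,-35,0,0,0,30,0,0,-70,0,0,0,30,0,0,-95,0,0,0,30,0,0,-95,0,0,0,30],
  "squeeze": 60
}}

```text
time: 21.72
ee_pos: [411.7, 258.3, 110.5]
tool_rot: [0.002, 0.48, 0.877, 0.004]
force: [0.7, 0.4, 0.4]
width: 34.3
```

```bash
python3 - <<'E'
from h import *
w=grab('wrist','w22')
inc((547.5,302,100),90.6)
E
```

```text
inc [-36.5 139.1   8.9] rot [ 0.3 -0.2 32. ] | now [410.7 257.8 108.1] az 122.6 w 34.1 t 21.77 F [-0.7  0.2 -0.4]
```

View pics/w22.png

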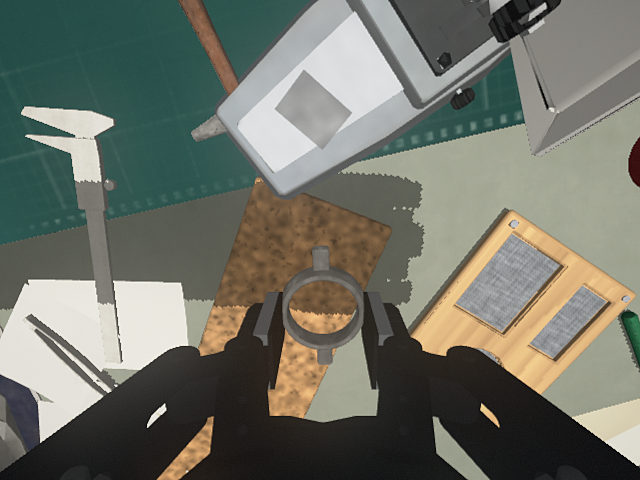

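Request:
{"api": "carry_out", "payload": {
  "increments": [-5,20,8,0,0,5,30,-12,46,9,0,0,11,30,-19,72,9,0,0,17,30,-26,98,9,0,0,23,30,-33,125,9,0,0,29,30,-36.5,139,9,0,0,32,30,-36.5,139,9,0,0,32,30,-36.5,139,9,0,0,32,30]
}}

```text
time: 22.43
ee_pos: [545.3, 300.1, 94.3]
tool_rot: [0.0, 0.703, 0.711, -0.001]
force: [0.1, -0.6, -1.2]
width: 34.1
```

```bash
python3 - <<'E'
from h import *
w=grab('wrist','w23')
inc((547.5,302,12),90.6)
E
```

```text
inc [ 2.1  3.  82.5] rot [-0.1  0.1  0.1] | now [544.7 300.   94.5] az 90.7 w 34.2 t 22.48 F [-0.1  0.2  0.1]
```

View pics/w23.png

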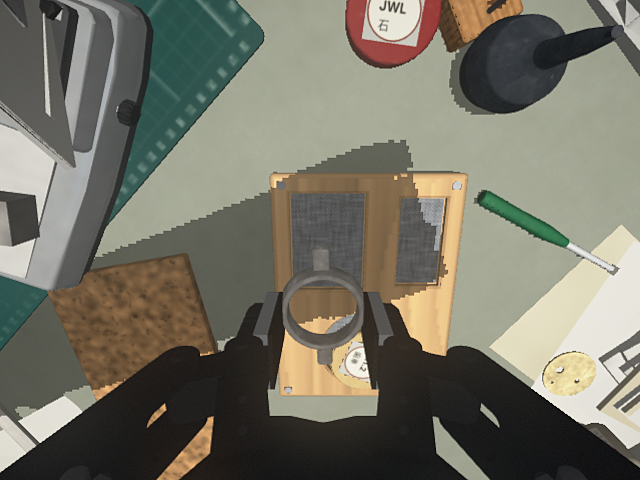

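```bash
python3 - <<'E'
from h import *
w=eyes.grab_frame('wrist');s=telemetry.observe();R=R_of(s["tool_rot"])
zt=s["ee_pos"][2]-1+6
for n,uv,z in[("tl",(290,191.5),12),("tr",(366,193),12),("br",(366,289),12),("bl",(291,287),12),("lug",(320,248),zt),("lug",(325,362),zt),("rl",(283,306),zt+4),("rr",(364,306),zt+4)]+[("bk",u,12) for u in[(401,196),(445,197),(440,286),(397,283)]]:
    p=ray(w,uv,z);print(n,p.round(1),(R.T@(p-s["ee_pos"])).round(1))
inc((547.5,302,12),90.6)
E
```

```text
tl [523.9 337.7  12. ] [ 37.9 -19.9  82.9]
tr [572.3 337.3  12. ] [36.9 28.5 82.8]
br [575.6 270.4  12. ] [-30.1  30.9  82.8]
bl [523.5 271.2  12. ] [-28.6 -21.1  82.9]
lug [543.9 329.6  99.8] [29.5 -0.2 -5. ]
lug [546.7 275.1  99.8] [-25.1   1.9  -5. ]
rl [528.7 305.2 103.8] [  5.3 -15.7  -9. ]
rr [562.5 305.6 103.8] [ 5.3 18.1 -9. ]
bk [594.8 335.7  12. ] [35.  50.9 82.7]
bk [622.9 335.3  12. ] [34.4 79.  82.7]
bk [626.6 273.3  12. ] [-27.8  82.   82.7]
bk [596.7 275.1  12. ] [-25.5  52.1  82.8]
inc [ 1.9  3.2 82.8] rot [-0.1  0.1  0.1] | now [544.5 300.1  94.8] az 90.7 w 33.9 t 22.53 F [ 0.6 -0.9 -0.7]
```

Request:
{"api": "carry_out", "payload": {
  "increments": [1.9,3.4,30,0,0,2,30,1.9,3.4,52,0,0,2,30,1.9,3.4,66,0,0,2,30,1.9,3.4,73,0,0,2,30,1.9,3.4,77,0,0,2,30,1.9,3.4,79,0,0,2,30,1.9,3.4,79,0,0,2,30]
}}

```text
time: 23.12
ee_pos: [549.1, 302.7, 17.2]
tool_rot: [-0.0, 0.716, 0.698, 0.0]
force: [0.8, 0.3, 0.4]
width: 34.3
```

```bash
python3 - <<'E'
from h import *
w=grab('wrist','w24')
inc((547.5,302,12),90.6)
E
```

```text
inc [-0.8 -1.9  5.6] rot [ 0.1 -0.1 -2. ] | now [549.4 302.8  17.6] az 88.6 w 34.3 t 23.17 F [-0.3 -0.8  0.1]
```

View pics/w24.png

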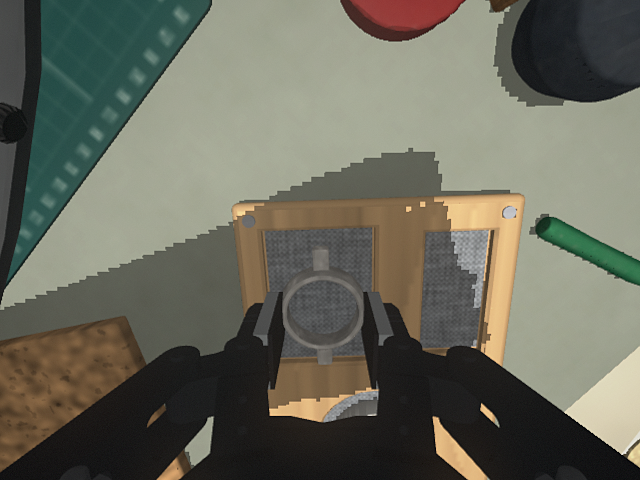

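```bash
python3 - <<'E'
from h import *
w=eyes.grab_frame('wrist');s=telemetry.observe();R=R_of(s["tool_rot"])
zt=s["ee_pos"][2]-1+6
for n,uv,z in[("tl",(263,229),12),("tr",(376,227),12),("b",(330,357),12),("lug",(320,249),zt),("lug",(324.5,363),zt),("rl",(283,306),zt+4),("rr",(364,306),zt+4)]:
    p=ray(w,uv,z);print(n,p.round(1),(R.T@(p-s["ee_pos"])).round(1))
E
```

```text
tl [525.1 338.   12. ] [ 34.6 -25.3   5.7]
tr [574.  337.7  12. ] [35.4 23.6  5.8]
b [552.9 272.7  12. ] [-30.1   4.1   5.7]
lug [549.7 331.9  22.7] [29.  -0.6 -5. ]
lug [550.3 277.2  22.7] [-25.6   1.3  -5. ]
rl [533.6 308.5  26.7] [  5.3 -16.1  -9. ]
rr [567.4 307.6  26.7] [ 5.3 17.8 -9. ]
```

Request:
{"api": "carry_out", "payload": {
  "increments": [0.7,-1.3,3,0,0,0,30,0.7,-1.3,5.5,0,0,0,30,0.7,-1.3,5.5,0,0,0,30,0.7,-1.3,5.5,0,0,0,40,0.7,-1.3,5.5,0,0,0,48,0.7,-1.3,5.5,0,0,0,48,0.7,-1.3,-20,0,0,0,48,0.7,-1.3,-58,0,0,0,48]
}}

```text
time: 23.88
ee_pos: [544.8, 301.9, 71.2]
tool_rot: [-0.001, 0.716, 0.698, -0.004]
force: [0.5, 1.1, 0.9]
width: 48.1
```

Request:
{"api": "carry_out", "payload": {
  "increments": [0,0,-40,0,0,0,40,0,0,-60,0,0,0,40]
}}

```text
time: 24.05
ee_pos: [549.5, 303.6, 139.6]
tool_rot: [0.001, 0.716, 0.698, 0.003]
force: [1.4, 1.1, -0.4]
width: 40.5
```

```bash
python3 - <<'E'
from h import *
w=grab('wrist','w25')
inc((480,-80,125),79);inc((480,-80,125),-11)
E
```

```text
inc [-386.2  -61.4   15. ] rot [ 0.4 -0.4  9.6] | now [551.  304.4 142.7] az 88.6 w 39.8 t 24.1 F [1.8 0.7 3.3]
inc [-386.2  -61.4   15. ] rot [ 0.1 -0.7 99.6] | now [551.  304.4 142.7] az 88.6 w 39.8 t 24.1 F [1.8 0.7 3.3]
```

View pics/w25.png

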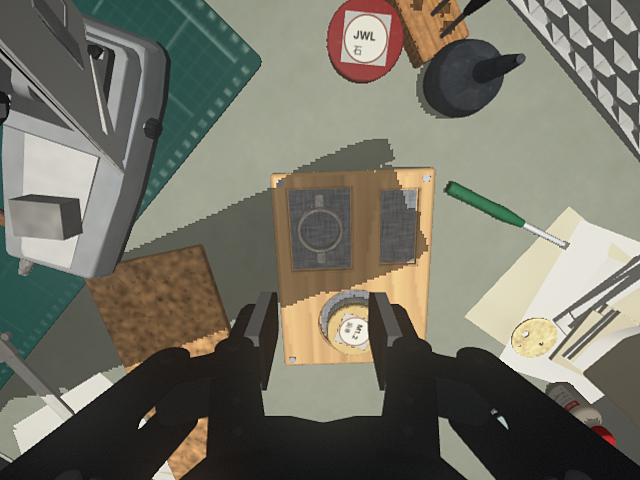

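Request:
{"api": "carry_out", "payload": {
  "increments": [-40,-6,5,0,0,7,40,-80,-13,10,0,0,14,40,-118,-19,10,0,0,21,40,-156,-25,10,0,0,28,40,-194,-31,10,0,0,35,40,-232,-37,12,0,0,42,40,-270,-43,14,0,0,49,40,-308,-49,15,0,0,56,40]
}}

```text
time: 24.77
ee_pos: [490.3, -5.1, 119.5]
tool_rot: [-0.0, 0.961, 0.278, 0.0]
force: [1.1, -0.4, 0.8]
width: 39.7
```

```bash
python3 - <<'E'
from h import *
inc((479,-80,120),-10.8)
E
```

```text
inc [-49.6  57.3  -0.6] rot [-0.  -0.  43.1] | now [490.3  -5.1 119.5] az 32.3 w 39.7 t 24.77 F [ 1.1 -0.4  0.8]
```

Request:
{"api": "carry_out", "payload": {
  "increments": [-15,17,0,0,0,7,40,-28,32,0,0,0,14,40,-40,46,0,0,0,21,40,-49,57,0,0,0,28,40,-49.5,57,0,0,0,35,40,-49.5,57,0,0,0,43,40,-49.5,57,0,0,0,43,40]
}}

```text
time: 25.35
ee_pos: [480.0, -78.5, 119.6]
tool_rot: [-0.0, 0.996, -0.094, -0.0]
force: [0.5, 0.6, -0.3]
width: 40.0
```

```bash
python3 - <<'E'
from h import *
w=grab('wrist','w26')
inc((479,-80,120),-10.8)
E
```

```text
inc [-0.7  2.  -0.5] rot [0.  0.  0.4] | now [480.  -78.2 119.5] az -10.4 w 39.9 t 25.4 F [-0.5  0.7  0.5]
```

View pics/w26.png

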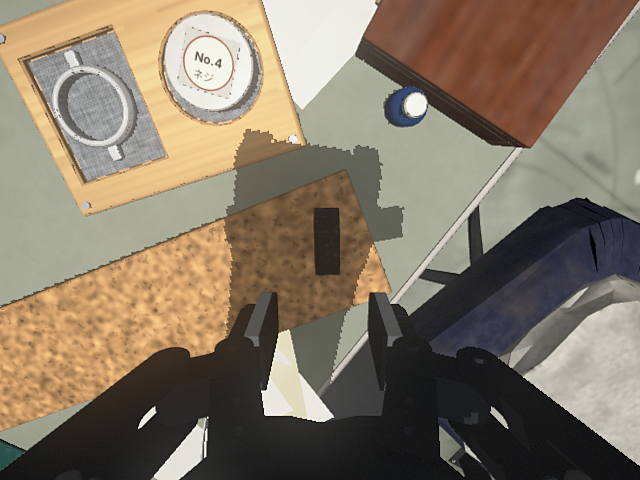

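```bash
python3 - <<'E'
from h import *
w=eyes.grab_frame('wrist');s=telemetry.observe();R=R_of(s["tool_rot"])
for n,uv,z in[("c",(327,241.5),22),("l",(314.5,241),26),("r",(340,241),26),("t",(327,208),16),("b",(327,275),16)]:
    p=ray(w,uv,z);print(n,p.round(1),(R.T@(p-s["ee_pos"])).round(1))
inc((479,-80,14),-10.8)
E
```

```text
c [481.2 -82.4  22. ] [ 1.9  4.1 97.5]
l [484.4 -74.   26. ] [ 3.5 -4.6 93.5]
r [481.2 -91.5  26. ] [ 3.5 13.1 93.5]
t [503.7 -86.5  16. ] [ 24.8   4.2 103.5]
b [453.4 -77.4  16. ] [-26.3   4.2 103.5]
inc [ -0.7   2.2 105.5] rot [0.  0.  0.6] | now [480.1 -78.  119.5] az -10.2 w 40.3 t 25.45 F [ 0.7 -0.5  0.7]
```

Request:
{"api": "carry_out", "payload": {
  "increments": [0,4,40,0,0,0,40,0,4,72,0,0,0,40,0,4,90,0,0,0,40,0,4,99,0,0,0,40,0,4,104,0,0,0,36,0,4,106,0,0,0,30,0,4,106,0,0,0,22,0,4,106,0,0,0,14],
  "squeeze": 50
}}

```text
time: 26.12
ee_pos: [480.4, -82.2, 14.8]
tool_rot: [-0.0, 0.996, -0.09, 0.001]
force: [-0.3, -0.1, 0.5]
width: 16.5
```

Request:
{"api": "carry_out", "payload": {
  "increments": [0,0,0,0,0,0,10,0,0,0,0,0,0,10,0,0,0,0,0,0,10]
}}

```text
time: 26.37
ee_pos: [480.4, -82.1, 14.7]
tool_rot: [-0.0, 0.996, -0.091, 0.001]
force: [-1.4, 0.1, 7.9]
width: 17.0
```

Request:
{"api": "carry_out", "payload": {
  "increments": [0,0,-4,0,0,0,10,0,0,-15,0,0,0,10,0,0,-45,0,0,0,10,0,0,-80,0,0,0,10,0,0,-95,0,0,0,10,0,0,-95,0,0,0,10]
}}

```text
time: 26.87
ee_pos: [481.8, -82.7, 112.8]
tool_rot: [-0.001, 0.996, -0.091, 0.003]
force: [0.8, 0.5, -0.4]
width: 16.5
```

```bash
python3 - <<'E'
from h import *
w=grab('wrist','w27')
inc((609.5,303,105),90.6)
E
```

```text
inc [  57.  -402.     6.8] rot [ 1.00e-01 -3.00e-01 -1.01e+02] | now [480.8 -82.1 110.8] az -10.4 w 16.4 t 26.92 F [-0.2  0.4 -0.8]
```

View pics/w27.png

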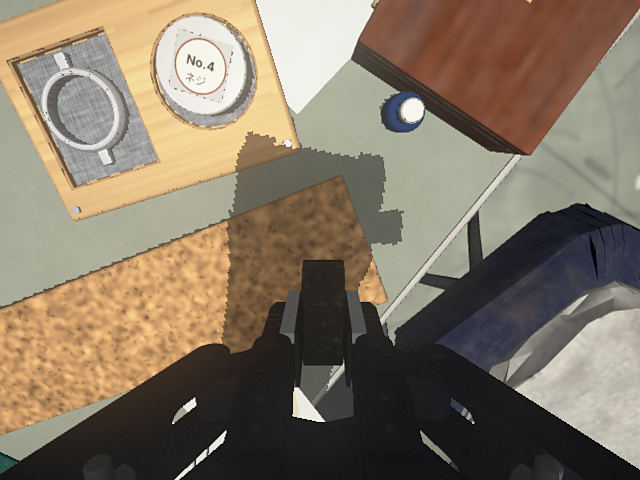

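Request:
{"api": "carry_out", "payload": {
  "increments": [4,-27,-10,0,0,-7,10,8,-54,-10,0,0,-14,10,12,-82,-10,0,0,-21,10,16,-110,-10,0,0,-28,10,20,-138,-10,0,0,-35,10,24,-166,-10,0,0,-42,10,28,-194,-10,0,0,-49,10,32,-222,-10,0,0,-56,10]
}}

```text
time: 27.58
ee_pos: [550.4, 131.8, 117.5]
tool_rot: [-0.0, 0.921, 0.39, -0.001]
force: [0.1, -0.2, 0.6]
width: 16.4
```

```bash
python3 - <<'E'
from h import *
inc((609.5,303,105),90.6)
E
```

```text
inc [164.1 -76.6  12.3] rot [ -0.1   0.1 -44.7] | now [550.4 131.8 117.5] az 45.9 w 16.4 t 27.58 F [ 0.1 -0.2  0.6]
```

Request:
{"api": "carry_out", "payload": {
  "increments": [25,-12,2,0,0,-7,10,50,-23,4,0,0,-14,10,75,-35,6,0,0,-21,10,100,-47,8,0,0,-28,10,128,-60,10,0,0,-35,10,150,-70,12,0,0,-42,10,164,-76,12,0,0,-44.7,10,164,-76,12,0,0,-44.7,10]
}}

```text
time: 28.25
ee_pos: [610.2, 305.3, 104.3]
tool_rot: [-0.001, 0.702, 0.712, -0.001]
force: [-0.9, 0.9, -0.8]
width: 16.8
```

Request:
{"api": "carry_out", "payload": {
  "increments": [0,0,0,0,0,0,10,0,0,0,0,0,0,10]
}}

```text
time: 28.42
ee_pos: [611.2, 299.3, 105.7]
tool_rot: [0.0, 0.706, 0.708, -0.001]
force: [-0.8, -0.1, -0.0]
width: 16.4
```

```bash
python3 - <<'E'
from h import *
w=grab('wrist','w28')
inc((609.5,303,13),90.6)
E
```

```text
inc [ 4.2 -1.8 93.1] rot [-0.1  0.1 -0.5] | now [611.3 299.  106.1] az 90.1 w 16.7 t 28.47 F [ 0.2 -0.6  0.4]
```

View pics/w28.png

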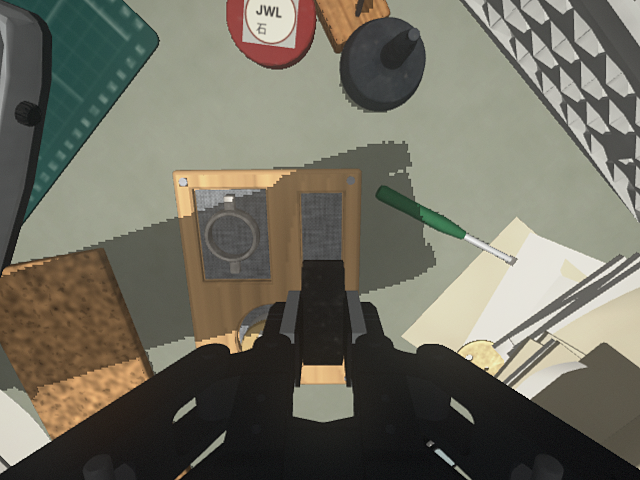

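```bash
python3 - <<'E'
from h import *
w=eyes.grab_frame('wrist');s=telemetry.observe();R=R_of(s["tool_rot"])
zb=s["ee_pos"][2]-4.7
for n,uv,z in[("cl",(300,225),12),("cr",(342,225),12),("t",(320,191),12),("bl",(302.5,310),zb+15),("br",(344.5,310),zb+15),("bt",(323,261),zb+8),("bb",(323,364),zb+8),("sd",(377,190),10),("sd",(408,223),10)]:
    p=ray(w,uv,z);print(n,p.round(1),(R.T@(p-s["ee_pos"])).round(1))
inc((609.5,303,20),90.6)
E
```

```text
cl [596.3 311.8  12. ] [ 12.9 -15.2  94.4]
cr [625.2 311.8  12. ] [12.9 13.8 94.4]
t [610.1 335.3  12. ] [36.4 -1.3 94.4]
bl [603.6 303.2 116.7] [  4.2  -7.9 -10.3]
br [621.  303.3 116.7] [  4.2   9.5 -10.3]
bt [612.1 322.3 109.7] [23.3  0.6 -3.3]
bb [612.2 271.7 109.7] [-27.3   0.6  -3.3]
sd [648.5 335.7  10. ] [36.7 37.1 96.4]
sd [671.  312.8  10. ] [13.8 59.6 96.4]
inc [ 4.  -2.  86.4] rot [-0.   0.1 -0.5] | now [611.5 299.  106.4] az 90.1 w 16.8 t 28.52 F [-0.   0.7  0. ]
```

Request:
{"api": "carry_out", "payload": {
  "increments": [6,-1.4,35,0,0,-0.5,10,6,-1.4,60,0,0,-0.5,10,6,-1.4,75,0,0,-0.5,10,6,-1.4,83,0,0,-0.5,10,6,-1.4,87,0,0,-0.5,10,6,-1.4,89,0,0,-0.5,10,6,-1.4,89,0,0,-0.5,10]
}}

```text
time: 29.1
ee_pos: [610.7, 306.6, 18.4]
tool_rot: [0.0, 0.702, 0.712, 0.001]
force: [0.9, 1.0, -0.2]
width: 16.3
```

```bash
python3 - <<'E'
from h import *
w=grab('wrist','w29')
inc((609.5,303,13),90.6)
E
```

```text
inc [-3.8 -1.4  5.8] rot [ 0.1 -0.   0.2] | now [610.9 306.8  18.8] az 90.8 w 16.6 t 29.15 F [ 0.5 -0.2  0.2]
```

View pics/w29.png

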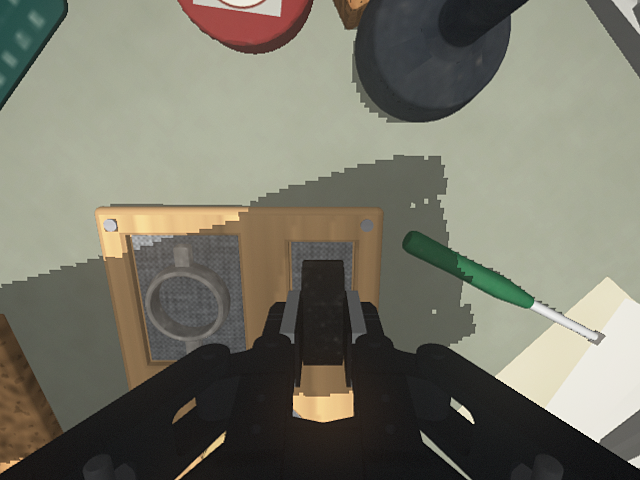

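```bash
python3 - <<'E'
from h import *
w=eyes.grab_frame('wrist');s=telemetry.observe();R=R_of(s["tool_rot"])
zb=s["ee_pos"][2]-4.7
for n,uv,z in[("cl",(289,241),12),("cr",(354.5,241),12),("rt",(190,235),12),("rb",(190,361),12),("bl",(302.5,310),zb+15),("br",(344.5,310),zb+15),("bt",(323,261),zb+8),("bb",(323,364),zb+8),("cb?",(325,390),12)]:
    p=ray(w,uv,z);print(n,p.round(1),(R.T@(p-s["ee_pos"])).round(1))
E
python3 -c "
import cv2;im=cv2.imread('pics/w29.png');cv2.imwrite('pics/w29z.png',cv2.resize(im[220:420,270:380],None,fx=3,fy=3,interpolation=cv2.INTER_CUBIC))"
```

```text
cl [596.3 335.4  12. ] [ 28.6 -14.3   7. ]
cr [625.2 335.8  12. ] [28.6 14.6  7.1]
rt [552.9 337.6  12. ] [ 31.4 -57.6   6.9]
rb [546.6 272.8  12. ] [-33.3 -64.8   6.8]
bl [603.1 310.9  29.3] [  4.   -7.8 -10.3]
br [620.5 311.1  29.3] [  4.    9.6 -10.3]
bt [611.3 330.   22.3] [23.   0.7 -3.3]
bb [612.  279.4  22.3] [-27.6   0.7  -3.3]
cb? [613.4 256.3  12. ] [-50.7   1.7   7. ]
```

View pics/w29z.png

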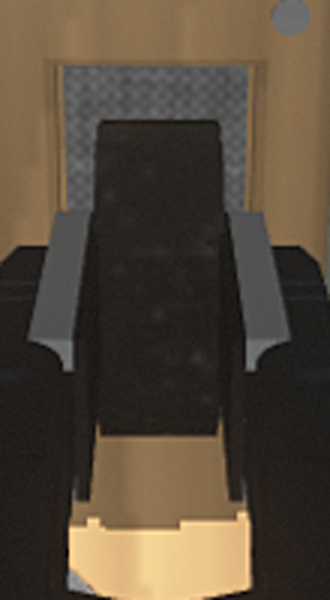

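Request:
{"api": "carry_out", "payload": {
  "increments": [0,-0.6,3,0,0,0,10,0,-0.6,5.5,0,0,0,10,0,-0.6,5.5,0,0,0,10,0,-0.6,5.5,0,0,0,24,0,-0.6,5.5,0,0,0,30,0,-0.6,5.5,0,0,0,30,0,-0.6,-20,0,0,0,30,0,-0.6,-58,0,0,0,30]
}}

```text
time: 29.87
ee_pos: [606.3, 305.6, 71.4]
tool_rot: [-0.001, 0.702, 0.712, -0.004]
force: [0.9, 0.8, 0.5]
width: 30.1
```

Request:
{"api": "carry_out", "payload": {
  "increments": [0,0,-40,0,0,0,30,-20,0,-80,0,0,0,30,-40,0,-80,0,0,0,30,-40,0,-80,0,0,0,30]
}}

```text
time: 30.2
ee_pos: [613.1, 261.5, 160.0]
tool_rot: [0.002, 0.704, 0.71, 0.002]
force: [0.3, -0.8, -0.4]
width: 29.9
```

```bash
python3 - <<'E'
from h import *
w=grab('wrist','w30')
inc((560,130,250),90)
g=grab('scene');cv2.imwrite('pics/s30z.png',cv2.resize(g['img'][160:310,150:410,::-1],None,fx=3,fy=3,interpolation=cv2.INTER_CUBIC))
E
```

```text
inc [-133.1  -52.6  -92.4] rot [ 0.2 -0.   0.5] | now [611.7 263.6 157.8] az 90.5 w 30.0 t 30.25 F [-0.1 -0.5 -0.4]
```

View pics/w30.png

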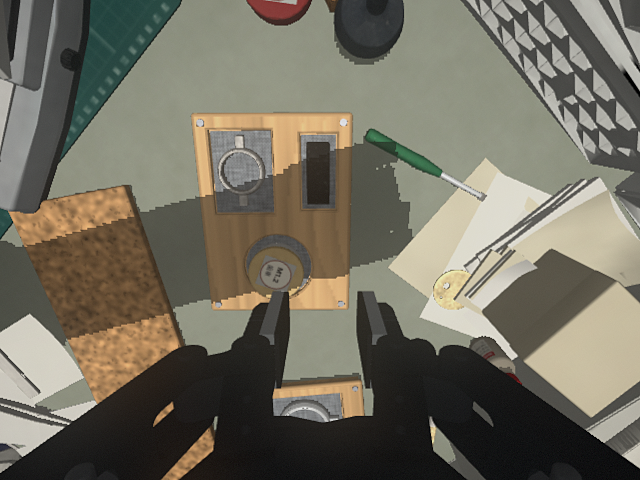

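View pics/s30z.png

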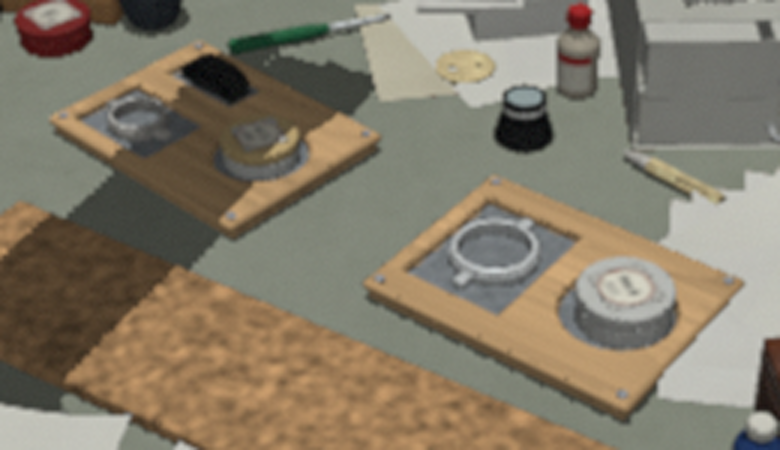

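Request:
{"api": "carry_out", "payload": {
  "increments": [-40,0,-10,0,0,0,30,-80,0,-20,0,0,0,30,-120,0,-20,0,0,0,30,-160,2,-20,0,0,0,30,-200,4,-20,0,0,0,30,-240,6,-20,0,0,0,30,-262,8,-20,0,0,0,30,-262,8,-20,0,0,0,30]
}}

```text
time: 30.97
ee_pos: [621.2, -2.3, 175.0]
tool_rot: [0.001, 0.705, 0.709, -0.002]
force: [-0.1, -0.5, -0.5]
width: 29.7
```

Request:
{"api": "carry_out", "payload": {
  "increments": [0,0,0,0,0,0,30,0,0,0,0,0,0,30]
}}

```text
time: 31.13
ee_pos: [621.4, 7.1, 174.6]
tool_rot: [-0.001, 0.701, 0.713, -0.0]
force: [0.2, 0.8, -0.2]
width: 29.9
```

```bash
python3 - <<'E'
from h import *
w=grab('wrist','w31')
f=grab('top')
c=f["img"][:,:,::-1][180:275,160:390];cv2.imwrite("pics/top31.png",cv2.resize(c,None,fx=3.4,fy=3.4,interpolation=cv2.INTER_CUBIC))
inc((600,0,180),90)
E
```

```text
inc [ -7.4 -21.7  -5.2] rot [-0.1 -0.   1. ] | now [621.5   7.8 174.8] az 91.0 w 29.9 t 31.23 F [0.4 0.4 0. ]
```

View pics/w31.png

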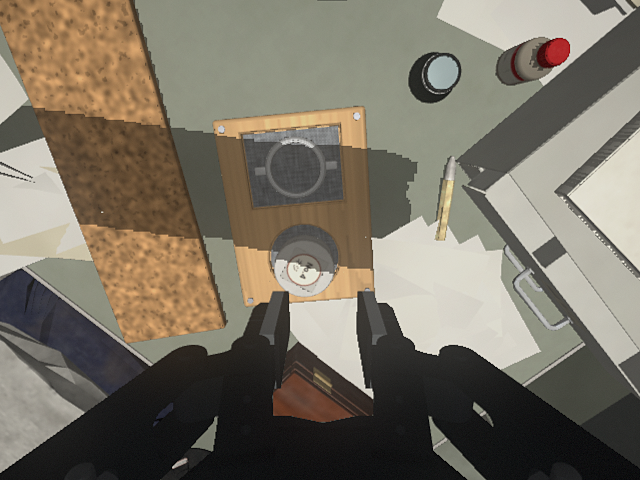

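View pics/top31.png

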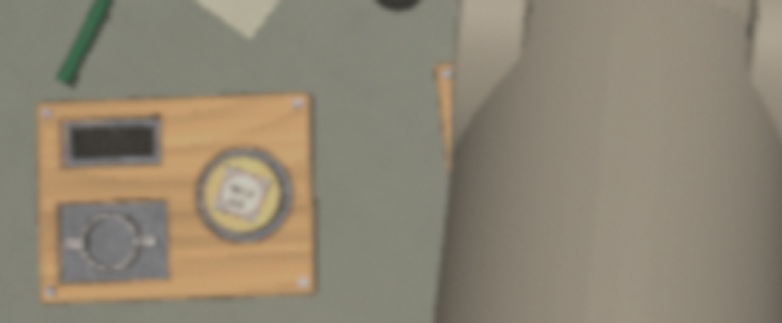

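```bash
python3 - <<'E'
from h import *
inc((470,240,260),118)
E
```

```text
inc [ 234.9 -147.5  -84.8] rot [ -0.1  -0.1 -27. ] | now [621.5   7.8 174.8] az 91.0 w 29.9 t 31.23 F [0.4 0.4 0. ]
```

Request:
{"api": "carry_out", "payload": {
  "increments": [20,-12,-20,0,0,-3,30,50,-30,-50,0,0,-7,30,82,-50,-80,0,0,-11,30,114,-70,-85,0,0,-15,30,146,-90,-85,0,0,-19,30,178,-112,-85,0,0,-23,30,210,-132,-85,0,0,-27,30,235,-148,-85,0,0,-27,30]
}}

```text
time: 31.9
ee_pos: [467.3, 242.6, 260.8]
tool_rot: [-0.0, 0.512, 0.859, 0.0]
force: [0.0, -0.1, 0.2]
width: 30.1
```

Request:
{"api": "carry_out", "payload": {
  "increments": [0,0,0,0,0,0,30,0,0,0,0,0,0,30,0,0,0,0,0,0,30]
}}

```text
time: 32.15
ee_pos: [470.2, 238.3, 260.6]
tool_rot: [0.0, 0.516, 0.857, -0.0]
force: [0.5, -0.4, 0.3]
width: 30.3
```

```bash
python3 - <<'E'
from h import *
f=grab('top')
c=f["img"][:,:,::-1][160:275,260:420];cv2.imwrite("pics/top32.png",cv2.resize(c,None,fx=5,fy=5,interpolation=cv2.INTER_CUBIC))
w=f
E
```

```text
(no output)
```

View pics/top32.png

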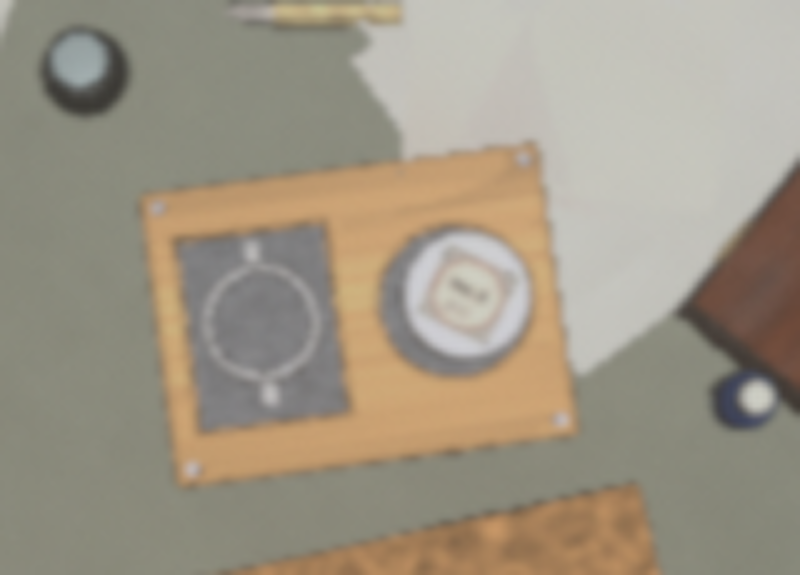

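```bash
python3 - <<'E'
from h import *
f=eyes.grab_frame('top')
T=lambda x,y:(x/5+260-0.4,y/5+160-0.4)
a=np.radians(6.05);M=np.array([[np.cos(a),np.sin(a)],[-np.sin(a),np.cos(a)]])
c0=np.array([ray(f,T(*u),12)[:2] for u in[(141,200),(537,143),(578,433),(183,486)]]).mean(0)
print("tray",c0)
for n,u,z in[("tin z29",(468.5,292),29),("tin z34",(468.5,292),34),("ring",(262,320),17)]:
    p=ray(f,T(*u),z)[:2];print(n,p,(M@(p-c0)).round(1))
print([ (M@(ray(f,T(*u),29)[:2]-c0)).round(1) for u in[(404,292),(534,292),(468,226),(468,358)]])
g=grab('scene');cv2.imwrite('pics/s33z.png',cv2.resize(g['img'][210:300,260:410,::-1],None,fx=5,fy=5,interpolation=cv2.INTER_CUBIC))
E
```

```text
tray [597.11876907   9.29097402]
tin z29 [603.71963078 -35.42956635] [  1.9 -45.2]
tin z34 [603.17998956 -35.04745019] [  1.4 -44.7]
ring [595.60336206  50.36004949] [ 2.8 41. ]
[array([  5.4, -18.7]), array([ -1.7, -72. ]), array([ 29.1, -48.7]), array([-25.2, -41.2])]
```

View pics/s33z.png

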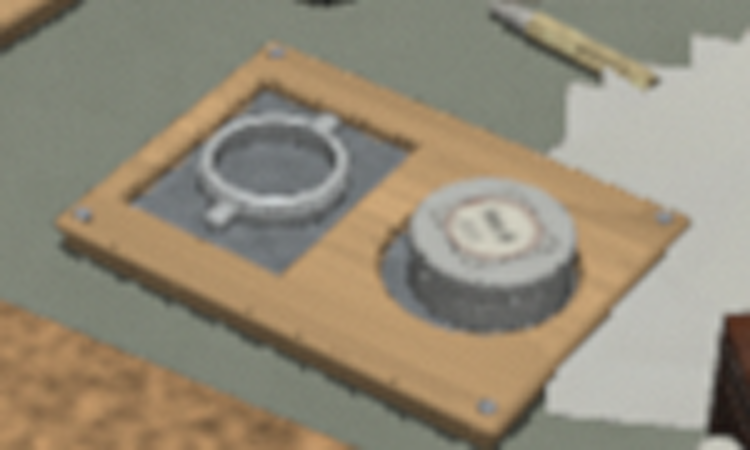

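```bash
python3 - <<'E'
from h import *
g=eyes.grab_frame('scene');f=eyes.grab_frame('top')
def tri(f,a,g,b):
    P=[np.array([[k["fx"],0,k["cx"]],[0,k["fy"],k["cy"]],[0,0,1]])@np.array(k["extrinsics"])[:3] for k in(f,g)]
    X=cv2.triangulatePoints(P[0],P[1],np.array(a,float).reshape(2,1),np.array(b,float).reshape(2,1));return (X[:3]/X[3]).ravel().round(1)
T=lambda x,y:(x/5+260-0.4,y/5+160-0.4);S=lambda x,y:(x/5+260-.4,y/5+210-.4)
print("lid",tri(f,T(468.5,292),g,S(494,233)))
print("ring",tri(f,T(262,320),g,S(275,164)))
for a,b in[((157,208),(274,50)),((525,158),(664,217)),((561,420),(486,407)),((193,468),(83,215))]:print("corner pin",tri(f,T(*a),g,S(*b)))
# scene-only plane crossing of the lid edges at z 29
for u in[(411,233),(577,240),(494,178),(497,288)]:print(ray(g,S(*u),29).round(1))
E
```

```text
lid [603.8 -35.4  27.7]
ring [595.9  50.4  14.4]
corner pin [644.4  93.4  14.2]
corner pin [661.4 -62.1  13.6]
corner pin [550.8 -73.8  14. ]
corner pin [534.8  80.7  13. ]
[584.8 -16.7  29. ]
[617.3 -57.8  29. ]
[624.4 -19.2  29. ]
[582.2 -53.   29. ]
```

```bash
python3 -c "
from h import *
print(workorder.job_done()); print(telemetry.observe()['time'])"
```

```text
the job is handed in; nothing more can be done
None
the job is handed in; nothing more can be done
```

I placed all five parts in their own cut-outs, moved the arm clear with the gripper empty, and handed the job in at about 32.5 s. The hand-in gives no verdict, so this rests on my last camera checks.

**Tray two**
- **Large ring:** measured at about (+2.8, +41.0) mm in the tray frame, against a target of (0, +41).
- **Large tin:** sits about 4 mm off-centre, at about (+1.9, −45.2) mm against (0, −41), inside the 9 mm limit. Its lid centre came out at a height of 27.7 mm across two views; fully down would be 29 mm. The tray pins measured 1 to 2 mm high in the same check, so I take it as seated and level.

**Tray three**
- The small ring, small tin and buckle look flat and close to centred in the last wrist and top pictures. I did not measure them again after releasing them.

**Other objects:** I made no contact with the eye loupe, pin vice or ink bottle, and saw no change in them in the pictures.

**Disagreements**
- The wrist and top cameras differed by about 2 to 4 mm on the tray positions. I lined up each part against its cut-out in the wrist view just before letting go.
- The large ring took three tries to grip, because its upper edge is bevelled.

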